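# Remix the flavour vials and set them out

### The job

Keeping the stand's wing nut tight, put every flavour vial from the counter upright into a compartment of its own in the steel canister; the false bottoms lie at different hidden depths, so lower each glass vial until you feel it touch and then let go, never dropping or ramming it. Then turn the wing nut loose to its stop, tip the canister by its lever to the green 40 degree mark, hold it there for two seconds so that the vials remix, bring it back level and turn the wing nut tight to its stop again. Last, take the vials out and stand them all upright on the wooden serving board, leaving the other things on the counter undisturbed.

Things in the scene. Friction and masses are not known exactly. Their poses are not given: they have to be found in the camera images.
- vial0: Flavour vial: upright amber glass cylinder 28 mm in diameter on a heavy steel foot (34 mm in diameter, 16 mm tall), with a red cap (30 mm in diameter, the top 26 mm); 120 mm tall in all, 0.1 kg. Origin at the centre of its underside, z up along it. May be absent (None).
- vial1: Flavour vial: upright amber glass cylinder 28 mm in diameter on a heavy steel foot (34 mm in diameter, 16 mm tall), with an orange cap (30 mm in diameter, the top 26 mm); 120 mm tall in all, 0.1 kg. Origin at the centre of its underside, z up along it. May be absent (None).
- vial2: Flavour vial: upright amber glass cylinder 28 mm in diameter on a heavy steel foot (34 mm in diameter, 16 mm tall), with a green cap (30 mm in diameter, the top 26 mm); 120 mm tall in all, 0.1 kg. Origin at the centre of its underside, z up along it. May be absent (None).
- vial3: Flavour vial: upright amber glass cylinder 28 mm in diameter on a heavy steel foot (34 mm in diameter, 16 mm tall), with a blue cap (30 mm in diameter, the top 26 mm); 120 mm tall in all, 0.1 kg. Origin at the centre of its underside, z up along it. May be absent (None).
- canister: Opaque steel canister, 60 (x) by 203 (y) by 95 mm tall, open top, hung in a tilting stand. Origin at the centre of its underside, 55 mm above the counter when level; z up, y along its four compartments, x across them, away from the robot. Each is 52 (x) by 46 mm (y) inside, dividers 3 mm; its own false bottom lies 15 to 50 mm above the underside, hidden, not reported (gives way at 20 N).
- cell0 (a point): Centre of the mouth of compartment 0, at rim height (150 mm above the counter when level); compartments are 49.5 mm apart along the canister's y. A standing vial rises 40 to 75 mm above the rim.
- cell1 (a point): Centre of the mouth of compartment 1, at rim height (150 mm above the counter when level); compartments are 49.5 mm apart along the canister's y. A standing vial rises 40 to 75 mm above the rim.
- cell2 (a point): Centre of the mouth of compartment 2, at rim height (150 mm above the counter when level); compartments are 49.5 mm apart along the canister's y. A standing vial rises 40 to 75 mm above the rim.
- cell3 (a point): Centre of the mouth of compartment 3, at rim height (150 mm above the counter when level); compartments are 49.5 mm apart along the canister's y. A standing vial rises 40 to 75 mm above the rim.
- tilt (a joint): Tip angle of the canister in its stand, rad: 0 = level (stop), growing as its top leans to the canister's -x side (towards the robot), up to 1.05; 40 degrees (green mark) = 0.70. Friction (about 6 N at the lever grip) keeps it where it is left.
- lever_grip (a point): Middle of the red round grip on the tilting lever: a bar 16 mm in diameter, 60 mm long, parallel to the canister's y, outside its +y end; 85 mm from the tilt axis and straight above it when level (190 mm above the counter). The lever is rigid with the canister; the grip may turn between the fingers.
- tilt_axis (a point): Fixed point on the tilt axis straight below lever_grip when level, 105 mm above the counter; the axis runs along the canister's y.
- clamp (a joint): Angle of the yellow wing nut (captive clamp of the stand), rad: 0 = tight (stop); it grows anticlockwise seen from above to 1.4 = loose (stop). Friction 0.12 N m.
- clamp_grip (a point): Middle of the wing nut's yellow bar, on its vertical turning axis, 155 mm above the counter, outside the canister's -y end. The bar is 54 mm long along this point's x axis, 13 mm thick along its y and 26 mm tall; the point turns with it. It stands on a round post 44 mm in diameter.
- cup: White plastic cup, 84 mm across, 90 mm tall; a bystander. Origin at the centre of its underside.
- can: Drinks can, 54 mm across, 115 mm tall; a bystander. Origin at the centre of its underside.
- jar: Glass jar with red cap, 68 mm across, 110 mm tall; a bystander. Origin at the centre of its underside.
- straws: Steel pot of drinking straws, 80 mm across, straws to 200 mm high; a bystander. Origin at the centre of its underside.
- spoon: Steel spoon lying flat, along its x; a bystander. Origin at the centre of its underside.
- tin: Green tin, 70 by 100 by 45 mm tall; a bystander. Origin at the centre of its underside.
- saucer: White saucer, 100 mm across, 13 mm tall; a bystander. Origin at the centre of its underside.
- board: Wooden serving board, 180 mm (x) by 130 mm (y), 8 mm thick, fixed to the counter. Origin at the centre of its underside; vials stand on its top, at z = 8 mm in its frame, anywhere within its edges.

How it is judged (in metres and radians):
On the way, in this order (a step that is already met when the one before it is completed fails the run):
1. every vial stands in the canister, level and clamped (x of vial0 in the frame of canister between -0.026 and 0.026 m and y of vial0 in the frame of canister between -0.1 and 0.1 m and z of vial0 in the frame of canister between 0.005 and 0.062 m and angle between each of vial0, vial1, vial2, vial3's own z axis and vertical below 0.5 rad and linear speed of each of vial0, vial1, vial2, vial3 below 0.05 m/s and x of vial1 in the frame of canister between -0.026 and 0.026 m and y of vial1 in the frame of canister between -0.1 and 0.1 m and z of vial1 in the frame of canister between 0.005 and 0.062 m and x of vial2 in the frame of canister between -0.026 and 0.026 m and y of vial2 in the frame of canister between -0.1 and 0.1 m and z of vial2 in the frame of canister between 0.005 and 0.062 m and x of vial3 in the frame of canister between -0.026 and 0.026 m and y of vial3 in the frame of canister between -0.1 and 0.1 m and z of vial3 in the frame of canister between 0.005 and 0.062 m and value of joint tilt below 0.05 rad and value of joint clamp below 0.2 rad), for 0.3 s.
2. the wing nut is turned loose to its stop (value of joint clamp above 1.2 rad and value of joint tilt below 0.05 rad), for 0.2 s.
3. the canister is held tipped at 40 degrees, give or take 5, for a second (value of joint tilt between 0.61 and 0.785 rad and x of vial0 in the frame of canister between -0.026 and 0.026 m and y of vial0 in the frame of canister between -0.1 and 0.1 m and z of vial0 in the frame of canister between 0.005 and 0.062 m and x of vial1 in the frame of canister between -0.026 and 0.026 m and y of vial1 in the frame of canister between -0.1 and 0.1 m and z of vial1 in the frame of canister between 0.005 and 0.062 m and x of vial2 in the frame of canister between -0.026 and 0.026 m and y of vial2 in the frame of canister between -0.1 and 0.1 m and z of vial2 in the frame of canister between 0.005 and 0.062 m and x of vial3 in the frame of canister between -0.026 and 0.026 m and y of vial3 in the frame of canister between -0.1 and 0.1 m and z of vial3 in the frame of canister between 0.005 and 0.062 m), for 1 s.
4. the canister is level again, the wing nut still loose (value of joint tilt below 0.05 rad and value of joint clamp above 1 rad), for 0.2 s.
5. the wing nut is tight again, the canister level with the vials in it (value of joint tilt below 0.05 rad and value of joint clamp below 0.12 rad and x of vial0 in the frame of canister between -0.026 and 0.026 m and y of vial0 in the frame of canister between -0.1 and 0.1 m and z of vial0 in the frame of canister between 0.005 and 0.062 m and x of vial1 in the frame of canister between -0.026 and 0.026 m and y of vial1 in the frame of canister between -0.1 and 0.1 m and z of vial1 in the frame of canister between 0.005 and 0.062 m and x of vial2 in the frame of canister between -0.026 and 0.026 m and y of vial2 in the frame of canister between -0.1 and 0.1 m and z of vial2 in the frame of canister between 0.005 and 0.062 m and x of vial3 in the frame of canister between -0.026 and 0.026 m and y of vial3 in the frame of canister between -0.1 and 0.1 m and z of vial3 in the frame of canister between 0.005 and 0.062 m), for 0.2 s.
At the end, for the whole second after the job is handed in: Every vial present stands on the serving board, its foot wholly or mostly within the edges (centre of the foot inside), upright within 0.12 rad and at rest; the canister is level within 0.05 rad; the wing nut is tight within 0.12 rad (x of vial0 in the frame of board between -0.09 and 0.09 m and y of vial0 in the frame of board between -0.065 and 0.065 m and z of vial0 in the frame of board between 0.003 and 0.014 m and angle between each of vial0, vial1, vial2, vial3's own z axis and vertical below 0.12 rad and linear speed of each of vial0, vial1, vial2, vial3 below 0.03 m/s and x of vial1 in the frame of board between -0.09 and 0.09 m and y of vial1 in the frame of board between -0.065 and 0.065 m and z of vial1 in the frame of board between 0.003 and 0.014 m and x of vial2 in the frame of board between -0.09 and 0.09 m and y of vial2 in the frame of board between -0.065 and 0.065 m and z of vial2 in the frame of board between 0.003 and 0.014 m and x of vial3 in the frame of board between -0.09 and 0.09 m and y of vial3 in the frame of board between -0.065 and 0.065 m and z of vial3 in the frame of board between 0.003 and 0.014 m and value of joint tilt below 0.05 rad and value of joint clamp below 0.12 rad and velocity of joint tilt below 0.05 rad/s); the robot touches nothing.
It fails at once if a vial falls freely inside the canister (dropped, not lowered: over 0.4 m/s) ((x of vial0 in the frame of canister between -0.026 and 0.026 m and y of vial0 in the frame of canister between -0.1 and 0.1 m and z of vial0 in the frame of canister between 0.005 and 0.1 m and linear speed of vial0 above 0.4 m/s and contact force between the fingers and vial0 below 0.2 N and contact force between vial0 and canister below 0.2 N) or (x of vial1 in the frame of canister between -0.026 and 0.026 m and y of vial1 in the frame of canister between -0.1 and 0.1 m and z of vial1 in the frame of canister between 0.005 and 0.1 m and linear speed of vial1 above 0.4 m/s and contact force between the fingers and vial1 below 0.2 N and contact force between vial1 and canister below 0.2 N) or (x of vial2 in the frame of canister between -0.026 and 0.026 m and y of vial2 in the frame of canister between -0.1 and 0.1 m and z of vial2 in the frame of canister between 0.005 and 0.1 m and linear speed of vial2 above 0.4 m/s and contact force between the fingers and vial2 below 0.2 N and contact force between vial2 and canister below 0.2 N) or (x of vial3 in the frame of canister between -0.026 and 0.026 m and y of vial3 in the frame of canister between -0.1 and 0.1 m and z of vial3 in the frame of canister between 0.005 and 0.1 m and linear speed of vial3 above 0.4 m/s and contact force between the fingers and vial3 below 0.2 N and contact force between vial3 and canister below 0.2 N)).
It fails at once if a vial is rammed against the canister (over 60 N) (contact force between any of vial0, vial1, vial2, vial3 and canister above 60 N).
It fails at once if the canister is tipped while the wing nut is not loosened (value of joint tilt above 0.12 rad and value of joint clamp below 0.9 rad).
It fails at once if a bystander is moved by more than 6 cm or tipped over (distance of any of cup, can, jar, straws, spoon, tin, saucer from where it was at the start of the episode above 0.06 m or angle between any of cup, can, jar, straws, spoon, tin, saucer's own z axis and vertical above 0.6 rad).
Of vial0, vial1, vial2, vial3 only 2 to 4 are there at a start; the rules pass over those that are not, and their reading is None.
At some moment in a run one of vial0, vial1, vial2, vial3 may be knocked a few centimetres aside while the robot is not near it.
It also fails if it takes over 210 s, if anything falls off the work surface, if the arm or the gripper's body presses on something with over 40 N, if the wrist force passes 120 N, or if a joint passes its speed limit or range.

### The arm

A 6-joint arm with a two-finger parallel gripper is mounted at the origin on the work surface. World frame = base frame: x ahead of the robot, y to its left, z up, the work surface at z = 0. Lengths are in mm, angles in rad, forces in N, time in s.
With the tool pointing down it reaches from about 425 to 950 mm from the base axis. Payload 14.7 kg.
Tool frame: the origin (TCP) lies on the centre line of the jaws, within the pads' length; the fingertips stand ctrl.nose_length ahead of it and the grasp point (between the pads) lies 3 mm ahead of it (ctrl.nose_length is the distance from the TCP to the fingertips, in mm); z points along the fingers, x is the direction in which the jaws open and shut, and the axes are right-handed (so a half turn about z gives the same grasp; the last joint's range is limited). The gripper opens to 85 mm and grips with 20 to 120 N. Pads are 22 mm wide; open, the fingers measure 114 mm over their backs; the gripper's body (76 mm by 85 mm) begins 54 mm behind the grasp point. The pads swing forward as they close: fully open they stand 13 mm farther back than shut.
Start: joints at [1.283, 0.48, 1.596, -0, 1.065, -0.047], TCP at [154.987, 631.246, 253.297] pointing down, gripper open.
Joint ranges: [-2.75, 2.75], [-0.82, 2.05], [0.23, 2.67], [-1.56, 4.7], [0.09, 2.69], [-2.92, 2.92]. Speed limits (rad/s): [1.89, 1.89, 2.39, 3.01, 3.01, 3.01].

### API

Orientations are given as a rotation vector (axis times angle).
In Python, from cell import readout, optics, job, ctrl gives the robot as it stands. The module is installed in compiled form; this text tells all that it offers.
- The arm moves only by the shell command python3 -m crank 'ROWS' [FORCE]. ROWS is JSON, a list of rows, each a list of 7 numbers: the shift along the tool's x, y, z as a fraction of full scale, then the turn, a rotation vector about the tool's x, y, z as a fraction of full scale, then the gripper command: -1 is shut, 1 is fully open, values between are in proportion. A call has 1 to 12 rows; each row is the pose to reach, as a shift and turn from the pose commanded when the call began, along the tool's axes at that moment, turning the shorter way round; what a row does not reach only later rows make up. Full scale, the value 1, is 20 cm for a shift and 360 degrees for a turn. A row lasts 1/10 s, in which the tool goes at most 50 mm and 8.59 degrees, less where a joint would pass 70% of its speed; a pose out of reach is approached as far as the arm can. A call with a number of a shift or a turn outside -1 to 1 is refused whole. A call with a gripper value outside its range is refused whole. The fingers move at their own pace and stop on an object; FORCE is the grip in N (left out, the last holds). Time passes only in rows, so rows that repeat a pose let the fingers close. It gives the time, the measured TCP pose, the force and the opening at its end, in the units of the state.
- readout.sense(): the state, without advancing time (a new reading comes with each control period).
- optics.grab_frame(name): name is "scene" or "top"; returns the picture (480x640x3 uint8, red, green, blue); there is no depth.
- optics.get_calibration(name): a dict with "camera_matrix" (3x3 intrinsics, pixels), "world_from_camera" (4x4, takes a point from camera to world coordinates). Camera axes: x right, y down, z forward; pixel columns grow to the right and rows downward; lengths in mm; the calibration is good to about 2 mm. A picture is of the moment at which its call begins. get_calibration takes no time and is no camera call.
- job.close_job(): hands the job in, once; it reports no verdict.
Trained networks look in the newest picture that a camera, given by its name, has taken for a name from the list of things; names that differ only in an ending like _2 or _b are one class to them, and where a whole thing is asked for, a point or a joint stands for the part that bears it (a point fixed in the world has none). Each returns a list of dicts, best first, with "confidence" (0 to 1); they miss things now and then, are a little off and sometimes report something else, mostly with a low value. They report only what shows in the picture. A call takes as long as a camera call.
- optics.spot_in(camera, thing): "xy" ([column, row] in pixels, amid what is visible of it).
- optics.trace(camera, thing): "region" (480x640 bool, what is visible of it) and "xy" ([column, row] in pixels, amid what is visible of it).
The state is a dict: "time_s": time; "q": joint angles; "qd": joint speeds; "joint_efforts": joint torques, N m; "tcp_pos": TCP position; "tcp_rot": TCP orientation; "wrist_force": force on the tool from outside, world axes, zero at the start; "ft_torque": the same for the moment, N m; "finger_gap": opening from 0.0 (shut) to 1.0 (fully open).
Only numpy, scipy, OpenCV 4.12 (cv2) and the standard library are available. Lean on these libraries where they do the work, as an engineer would, in place of code of your own. Each camera call takes 0.05 s, during which the arm holds its last target. There are 200 camera calls.

## Working session

There is one attempt and no reset: what is moved stays moved. The work goes in short steps, Python scripts to look and compute and a shell command to move; the robot and the scene stay as the last step left them, time stands still between calls to the robot, and variables do not carry over. Pictures are saved under pics/ and viewed, about 12 in all and at most 16, crops included, and the job is handed in when it is done.

```bash
mkdir -p pics; cat > h.py <<'E'
import numpy as np, cv2
from scipy.spatial.transform import Rotation as R
from cell import readout, optics, job, ctrl
def cal(c):
    k=optics.get_calibration(c); return np.array(k["camera_matrix"]),np.array(k["world_from_camera"])
def onz(c,xy,z):
    K,T=cal(c); d=T[:3,:3]@np.linalg.solve(K,[xy[0],xy[1],1.]); o=T[:3,3]; return o+d*(z-o[2])/d[2]
def proj(c,p):
    K,T=cal(c); q=K@(T[:3,:3].T@(np.array(p,float)-T[:3,3])); return q[:2]/q[2]
def snap(c,f):
    a=optics.grab_frame(c); cv2.imwrite('pics/'+f,cv2.cvtColor(a,cv2.COLOR_RGB2BGR)); return a
E
python3 - <<'E'
from h import *
for c in("scene","top"):
    snap(c,c+"0.png"); K,T=cal(c); print(c,K.round(1).tolist(),T.round(3).tolist())
s=readout.sense(); print({k:np.round(v,3).tolist() for k,v in s.items()}, ctrl.nose_length)
for t in "vial0 vial1 vial2 vial3 canister lever_grip clamp_grip cup can jar straws spoon tin saucer board".split():
    for c in("scene","top"):
        print(t,c,[(np.round(d["xy"]).tolist(),round(d["confidence"],2)) for d in optics.spot_in(c,t)[:2]])
E
```

```text
scene [[555.0, 0.0, 331.6], [0.0, 555.0, 235.5], [0.0, 0.0, 1.0]] [[0.808, 0.441, -0.39, 1040.677], [0.588, -0.621, 0.518, -631.425], [-0.014, -0.648, -0.761, 1017.817], [0.0, 0.0, 0.0, 1.0]]
top [[547.1, 0.0, 325.4], [0.0, 547.1, 250.0], [0.0, 0.0, 1.0]] [[-0.011, -0.977, 0.211, 278.478], [-1.0, 0.011, 0.001, -1.292], [-0.004, -0.211, -0.978, 1517.505], [0.0, 0.0, 0.0, 1.0]]
{'time_s': 0.1, 'q': [1.283, 0.481, 1.597, 0.0, 1.065, -0.047], 'qd': [-0.001, -0.001, -0.003, 0.0, 0.001, 0.001], 'joint_efforts': [0.001, -95.225, -43.105, -0.0, 0.005, 0.0], 'tcp_pos': [154.893, 630.93, 252.737], 'tcp_rot': [2.472, 1.938, -0.001], 'wrist_force': [0.775, -0.398, 0.244], 'ft_torque': [-0.006, -0.038, -0.011], 'finger_gap': 0.997} 22.0
vial0 scene [([243.0, 339.0], 0.97), ([205.0, 370.0], 0.89)]
vial0 top [([470.0, 264.0], 0.81), ([384.0, 322.0], 0.67)]
vial1 scene [([243.0, 339.0], 0.97), ([205.0, 370.0], 0.89)]
vial1 top [([470.0, 264.0], 0.81), ([384.0, 322.0], 0.67)]
vial2 scene [([243.0, 339.0], 0.97), ([205.0, 370.0], 0.89)]
vial2 top [([470.0, 264.0], 0.81), ([384.0, 322.0], 0.67)]
vial3 
[... 383 characters left out ...]
4.0, 248.0], 0.68)]
cup scene [([461.0, 182.0], 0.96)]
cup top [([199.0, 208.0], 0.73)]
can scene [([456.0, 237.0], 0.78), ([302.0, 182.0], 0.31)]
can top [([260.0, 186.0], 0.59), ([321.0, 253.0], 0.32)]
jar scene [([415.0, 264.0], 0.76)]
jar top [([302.0, 199.0], 0.74)]
straws scene [([334.0, 365.0], 0.74)]
straws top [([416.0, 191.0], 0.75)]
spoon scene [([303.0, 183.0], 0.91)]
spoon top [([266.0, 348.0], 0.7)]
tin scene [([257.0, 419.0], 0.7), ([242.0, 340.0], 0.45)]
tin top [([462.0, 218.0], 0.95)]
saucer scene [([334.0, 228.0], 0.36)]
saucer top [([383.0, 320.0], 0.9), ([416.0, 189.0], 0.57)]
board scene [([394.0, 158.0], 0.64)]
board top [([192.0, 293.0], 0.56), ([302.0, 197.0], 0.25)]
```

View pics/scene0.png

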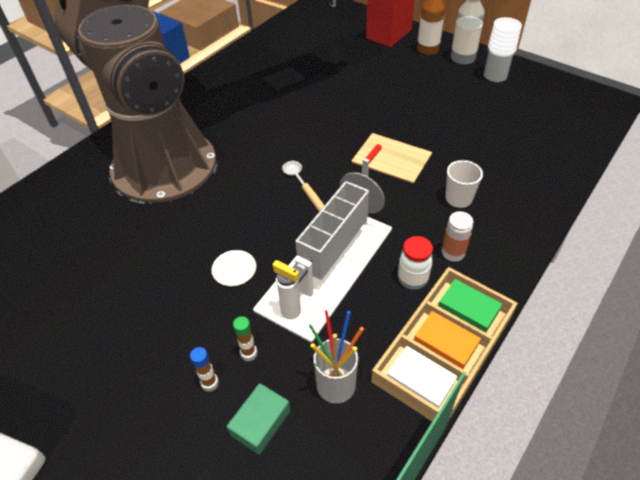

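View pics/top0.png

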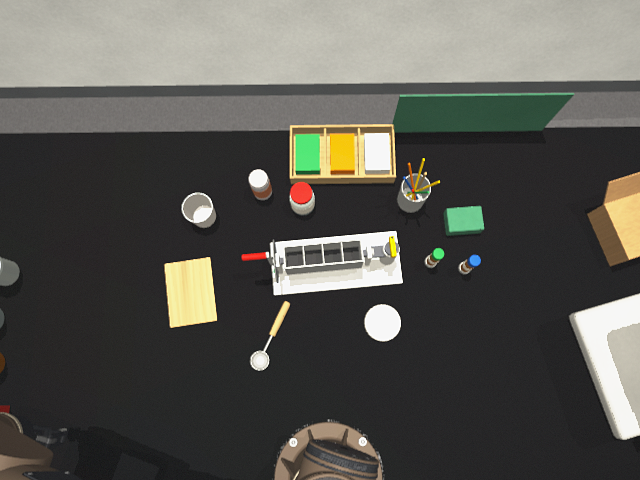

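The counter has two vials, green cap (scene 243,339; top 437,255) and blue cap (scene 205,370; top 474,262). The canister's mouth runs along y around top (323,257), with the red lever at its left and the yellow wing nut at its right, and the board is at (190,292). I'll triangulate the coloured parts.

```bash
cat >> h.py <<'E'
def blob(c,col,near,img=None,r=40):
    a=optics.grab_frame(c) if img is None else img
    h=cv2.cvtColor(a,cv2.COLOR_RGB2HSV).astype(int); H,S,V=h[...,0],h[...,1],h[...,2]
    m={'red':((H<6)|(H>174)),'yellow':(H>22)&(H<34),'green':(H>50)&(H<75),'blue':(H>100)&(H<125)}[col]&(S>140)&(V>60)
    yy,xx=np.mgrid[:480,:640]; m&=(abs(xx-near[0])<r)&(abs(yy-near[1])<r)
    n,l,st,ce=cv2.connectedComponentsWithStats(m.astype(np.uint8)); 
    if n<2: return None
    i=1+np.argmax(st[1:,4]); return ce[i],l==i
def tri(u,v):
    # two rays' nearest midpoint and gap
    L=[]
    for c,p in(("scene",u),("top",v)):
        K,T=cal(c); d=T[:3,:3]@np.linalg.solve(K,[p[0],p[1],1.]); L.append((T[:3,3],d/np.linalg.norm(d)))
    (a,d),(b,e)=L; s=np.linalg.lstsq(np.c_[d,-e],b-a,rcond=None)[0]; p,q=a+d*s[0],b+e*s[1]
    return (p+q)/2,np.linalg.norm(p-q)
E
python3 - <<'E'
from h import *
S,T=optics.grab_frame("scene"),optics.grab_frame("top")
for n,col,a,b,r in(("v2","green",(243,326),(437,254),15),("v3","blue",(200,355),(474,261),15),("nut","yellow",(286,271),(393,247),18),("lev","red",(373,154),(256,257),20)):
    u,mu=blob("scene",col,a,S,r);v,mv=blob("top",col,b,T,r); p,g=tri(u,v)
    print(n,u.round(1),v.round(1),mu.sum(),mv.sum(),p.round(1),round(g,1))
    if n in("nut","lev"):
        z=165 if n=="nut" else 195
        for c,m,in(("scene",mu),("top",mv)):
            P=np.argwhere(m)[:,::-1].astype(np.float32); W=np.array([onz(c,q,z)[:2] for q in P]); w=W-W.mean(0); s,vv=np.linalg.eigh(w.T@w)
            d=vv[:,1]; t=w@d; print(c,"centre",W.mean(0).round(1),"axis deg",round(np.degrees(np.arctan2(d[1],d[0])),1),"len",np.ptp(t).round(1))
r=optics.trace("top","board")[0]["region"].astype(np.uint8)
c=max(cv2.findContours(r,0,1)[0],key=cv2.contourArea); box=cv2.boxPoints(cv2.minAreaRect(c)); print("board",[onz("top",q,8)[:2].round(1).tolist() for q in box])
cr=cv2.resize(T[215:305,235:410],None,fx=4.5,fy=4.5,interpolation=cv2.INTER_CUBIC); cv2.imwrite("pics/crop1.png",cv2.cvtColor(cr,cv2.COLOR_RGB2BGR))
E
```

```text
v2 [241.3 325. ] [437.5 253.5] 261 121 [ 568.5 -293.8  112.1] 0.7
v3 [198.7 356.2] [474.  260.3] 315 135 [ 549.4 -387.9  112.3] 0.3
nut [284.5 267.3] [392.2 246.3] 173 111 [ 577.5 -169.1  165.3] 0.8
scene centre [ 576.9 -169.2] axis deg -177.8 len 56.1
top centre [ 577.9 -168.8] axis deg -175.1 len 52.2
lev [373.6 152.1] [253.3 256.2] 95 176 [550.9 179.3 194.3] 1.9
scene centre [551.9 179.5] axis deg 96.3 len 54.5
top centre [550.1 178.5] axis deg 94.6 len 61.4
board [[574.5, 458.3], [589.0, 326.7], [408.6, 299.6], [394.8, 427.9]]
```

View pics/crop1.png

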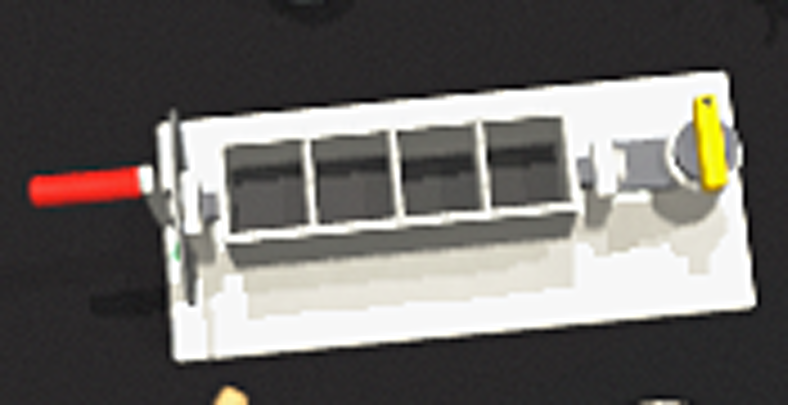

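The crop shows the rim's four corners at about (226,146), (567,118), (576,208) and (230,235), with the nut bar lying across (708,140). Next I'll work out the cell centres and the vial bases.

```bash
python3 - <<'E'
from h import *
C=[onz("top",(235+(a+.5)/4.5-.5,215+(b+.5)/4.5-.5),150)[:2] for a,b in((226,146),(567,118),(576,208),(230,235))]
C=np.array(C); print(C.round(1), C.mean(0).round(1)); d=(C[0]+C[3]-C[1]-C[2])/2; print("len",np.linalg.norm(d),"w",np.linalg.norm(C[0]-C[3]),np.linalg.norm(C[1]-C[2]),"yaw",np.degrees(np.arctan2(d[1],d[0]))-90)
m=C.mean(0); y=np.radians(4.35); e=np.array([-np.sin(y),np.cos(y)])
print("x off axis line", (m-np.array([550.5,179]))@np.array([np.cos(y),np.sin(y)]))
for k in range(4): print(k,(m+e*49.5*(k-1.5)).round(1))
# vial caps at top view z=107 mid / region check: trace vials
for c in("scene","top"):
  for d in optics.trace(c,"vial0")[:3]:
    P=np.argwhere(d["region"])[:,::-1]; print(c,round(d["confidence"],2),np.round(d["xy"],1),P.min(0),P.max(0))
for p in((568.5,-293.8),(549.4,-387.9)):
  for z in (0,60,120): print(p,z,proj("scene",(*p,z)).round(1),proj("top",(*p,z)).round(1))
T=R.from_rotvec(readout.sense()["tcp_rot"]).as_matrix(); print(T.round(3))
for n,c,q in (("rim","scene",None),):
  for k in range(4): print("cell px",proj("scene",(*(m+e*49.5*(k-1.5)),150)).round(1))
E
```

```text
[[582.2 104.2]
 [596.3 -90.2]
 [544.  -94. ]
 [530.7 101.7]] [563.3   5.4]
len 195.5041721725385 w 51.55595996891069 52.45159817161273 yaw 4.028314615128693
x off axis line -0.40451882392407146
0 [568.9 -68.6]
1 [565.2 -19.3]
2 [561.4  30.1]
3 [557.7  79.5]
scene 0.85 [204.6 370.6] [191 347] [217 390]
scene 0.73 [287.1 273. ] [273 261] [298 286]
scene 0.64 [243.1 339.6] [233 317] [256 360]
top 0.69 [432.6 256.6] [425 248] [443 266]
top 0.54 [469.5 265.2] [459 255] [480 272]
top 0.53 [392.5 245.9] [385 235] [399 255]
(568.5, -293.8) 0 [249.  353.8] [429.8 261.7]
(568.5, -293.8) 60 [245.1 339. ] [433.9 257.5]
(568.5, -293.8) 120 [240.9 322.8] [438.3 253. ]
(549.4, -387.9) 0 [209.9 383.7] [463.6 268. ]
(549.4, -387.9) 60 [204.2 369.6] [469. 264.]
(549.4, -387.9) 120 [197.9 354.1] [474.9 259.8]
[[ 0.238  0.971  0.   ]
 [ 0.971 -0.238  0.   ]
 [ 0.     0.    -1.   ]]
cell px [313.1 237.9]
cell px [325.9 222.4]
cell px [338.2 207.7]
cell px [349.9 193.5]
```

Measurements:

| Item | Position (mm) | Check |
|---|---|---|
| Canister centre | (563, 5), yaw 4.3° | inner mouth measures 196 × 52 (true about 197 × 52); lever and nut lie on its axis at ±174 |
| vial2 | (568, -294) | cap height agrees with the stated vial size |
| vial3 | (549, -388) | cap height agrees with the stated vial size |

I'll put the vials in cells 0 and 2, with the jaws along the canister's x and the grip on the cap. First the approach.

```bash
cat >> h.py <<'E'
def go(x,y,z,ang=4.35):
    s=readout.sense(); M=R.from_rotvec(s["tcp_rot"]).as_matrix(); p=np.array(s["tcp_pos"])
    a=np.radians(ang); N=np.array([[np.cos(a),np.sin(a),0],[np.sin(a),-np.cos(a),0],[0,0,-1]])
    t=M.T@(np.array([x,y,z])-p)/200; w=R.from_matrix(M.T@N).as_rotvec()/(2*np.pi)
    print("at",p.round(1),"F",np.round(s["wrist_force"],1),"gap",round(s["finger_gap"],3),"t",round(s["time_s"],2),"row",t.round(4).tolist(),w.round(4).tolist())
E
cat > go.py <<'E'
import sys; from h import *; go(*map(float,sys.argv[1:]))
E
python3 -m crank '[[-0.26,0.96,-0.25,0,0,0.2,1],[-0.26,0.96,-0.25,0,0,0.2,1],[-0.26,0.96,-0.25,0,0,0.2,1],[-0.26,0.96,-0.25,0,0,0.2,1],[-0.26,0.96,-0.25,0,0,0.2,1],[-0.26,0.96,-0.25,0,0,0.2,1],[-0.26,0.96,-0.25,0,0,0.2,1],[-0.26,0.96,-0.25,0,0,0.2,1],[-0.26,0.96,-0.25,0,0,0.2,1],[-0.26,0.96,-0.25,0,0,0.2,1],[-0.26,0.96,-0.25,0,0,0.2,1]]' 30
python3 go.py 378 369 300
```

```text
time_s: 2.95
tcp_pos: [329.0, 535.0, 303.3]
tcp_rot: [3.139, 0.119, -0.0]
wrist_force: [0.4, -0.1, -0.2]
finger_gap: 0.998
at [329.  535.  303.3] F [ 0.4 -0.1 -0.2] gap 0.998 t 2.95 row [0.1815, 0.8459, 0.0165] [0.0, 0.0, -0.0001]
```

```bash

python3 -m crank '[[0.175,0.845,0,0,0,0,1],[0.175,0.845,0,0,0,0,1],[0.175,0.845,0,0,0,0,1],[0.175,0.845,0,0,0,0,1]]' | grep pos
python3 -m crank '[[0.175,0.845,0,0,0,0,1],[0.175,0.845,0,0,0,0,1],[0.175,0.845,0,0,0,0,1],[0.175,0.845,0,0,0,0,1]]' | grep pos
python3 -m crank '[[0.175,0.845,0,0,0,0,1],[0.175,0.845,0,0,0,0,1],[0.175,0.845,0,0,0,0,1],[0.175,0.845,0,0,0,0,1]]' | grep pos
python3 -m crank '[[0.175,0.845,0,0,0,0,1],[0.175,0.845,0,0,0,0,1],[0.175,0.845,0,0,0,0,1],[0.175,0.845,0,0,0,0,1]]' | grep pos
python3 - <<'E'
from h import *
S,T=optics.grab_frame("scene"),optics.grab_frame("top")
for n,col,a,b,r in(("v2","green",(243,326),(437,254),20),("v3","blue",(200,355),(474,261),20)):
    u=blob("scene",col,a,S,r);v=blob("top",col,b,T,r)
    if u and v: print(n,u[1].sum(),v[1].sum(),tri(u[0],v[0]))
go(568.5,-293.8,200)
E
```

```text
tcp_pos: [376.6, 365.7, 303.3]
tcp_pos: [424.0, 199.9, 303.5]
tcp_pos: [471.6, 33.7, 303.5]
tcp_pos: [519.0, -132.7, 303.4]
v3 313 136 (array([ 549.45330134, -387.92414263,  112.13813857]), np.float64(0.43555564668340974))
at [ 518.9 -132.   303.1] F [0.1 1.  0.1] gap 0.999 t 4.65 row [0.1886, 0.8245, 0.5164] [0.0001, -0.0001, -0.0006]
```

```bash
python3 - <<'E'
from h import *
for c,a in(("scene",(243,326)),("top",(437,254))):
    b=blob(c,"green",a,None,22); print(c, b and (b[0],b[1].sum(),onz(c,b[0],112.2)))
E
```

```text
scene (array([241.24230769, 324.98846154]), np.int64(260), array([ 568.15808155, -294.06012366,  112.2       ]))
top None
```

```bash

python3 -m crank '[[0.189,0.8245,0.5,0,0,-0.0006,1],[0.189,0.8245,0.5,0,0,-0.0006,1],[0.189,0.8245,0.5,0,0,-0.0006,1],[0.189,0.8245,0.5,0,0,-0.0006,1],[0.189,0.8245,0.5,0,0,-0.0006,1],[0.189,0.8245,0.5,0,0,-0.0006,1]]' | grep pos
python3 go.py 568.5 -293.8 108
python3 - <<'E'
from h import *
snap("scene","a1.png")
E
```

```text
tcp_pos: [567.7, -289.8, 202.4]
at [ 567.7 -289.8  202.4] F [0.2 0.3 0.1] gap 0.996 t 5.35 row [0.0031, 0.0206, 0.4721] [-0.0002, 0.0002, 0.0003]
```

View pics/a1.png

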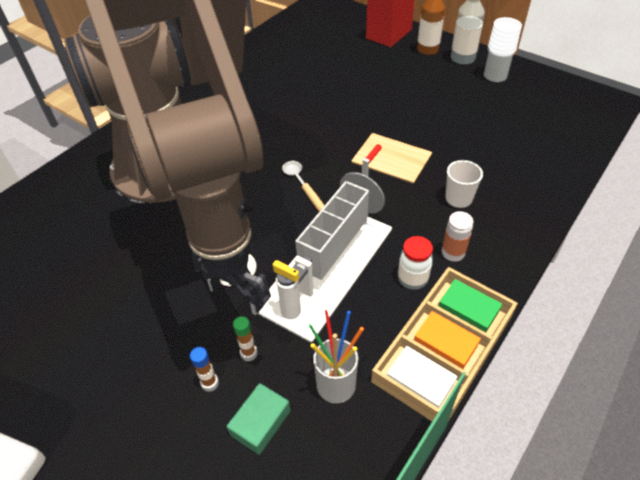

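The gripper (about 240,280 in the scene view) is above the green vial, which is still standing at (243,340). I'll let the arm settle, then descend.

```bash

python3 -m crank '[[0,0,0.2,0,0,0,1],[0,0,0.2,0,0,0,1],[0,0,0.2,0,0,0,1],[0,0,0.2,0,0,0,1],[0,0,0.2,0,0,0,1]]' | grep pos
python3 go.py 568.5 -293.8 108
```

```text
tcp_pos: [568.8, -290.6, 165.1]
at [ 568.8 -290.6  165.1] F [ 0.2 -0.6  0.9] gap 0.999 t 5.9 row [-0.0032, 0.0153, 0.2854] [0.0002, -0.0003, 0.0003]
```

```bash

python3 -m crank '[[-0.003,0.015,0.285,0,0,0,1],[-0.003,0.015,0.285,0,0,0,1],[-0.003,0.015,0.285,0,0,0,1],[-0.003,0.015,0.285,0,0,0,1],[-0.003,0.015,0.285,0,0,0,-1],[-0.003,0.015,0.285,0,0,0,-1],[-0.003,0.015,0.285,0,0,0,-1],[-0.003,0.015,0.285,0,0,0,-1],[-0.003,0.015,0.285,0,0,0,-1],[-0.003,0.015,0.285,0,0,0,-1],[-0.003,0.015,0.285,0,0,0,-1]]' 30
python3 go.py 568.5 -293.8 300
```

```text
time_s: 7.0
tcp_pos: [568.0, -293.9, 106.9]
tcp_rot: [3.139, 0.121, 0.001]
wrist_force: [0.9, 0.5, 8.0]
finger_gap: 0.344
at [ 568.  -293.9  106.9] F [0.9 0.5 8. ] gap 0.344 t 7.0 row [0.0032, 0.0003, -0.9657] [0.0001, -0.0001, 0.0002]
```

```bash

python3 -m crank '[[0,0,-0.2,0,0,0,-1],[0,0,-0.4,0,0,0,-1],[0,0,-0.6,0,0,0,-1],[0,0,-0.8,0,0,0,-1],[0,0,-0.97,0,0,0,-1],[0,0,-0.97,0,0,0,-1]]' 
python3 -m crank '[[0.011,-0.2,0,0,0,0,-1],[0.022,-0.4,0,0,0,0,-1],[0.033,-0.6,0,0,0,0,-1],[0.044,-0.8,0,0,0,0,-1]]' | grep pos
python3 -m crank '[[0.011,-0.2,0,0,0,0,-1],[0.022,-0.4,0,0,0,0,-1],[0.033,-0.6,0,0,0,0,-1],[0.044,-0.8,0,0,0,0,-1],[0.044,-0.8,0,0,0,0,-1],[0.044,-0.8,0,0,0,0,-1],[0.044,-0.8,0,0,0,0,-1]]'
python3 - <<'E'
from h import *
S,T=snap("scene","a2.png"),optics.grab_frame("top")
go(561.4,30.1,270)
p=readout.sense()["tcp_pos"]; a=proj("scene",p);b=proj("top",p); print(a,b)
u=blob("scene","green",a,S,30);v=blob("top","green",b,T,30); print(u and u[0],v and v[0])
if u and v: print(tri(u[0],v[0]))
E
```

```text
time_s: 7.6
tcp_pos: [569.4, -294.7, 305.4]
tcp_rot: [3.135, 0.121, 0.01]
wrist_force: [-0.4, -0.3, -1.8]
finger_gap: 0.343
tcp_pos: [563.4, -132.0, 299.4]
time_s: 8.7
tcp_pos: [560.3, 26.2, 299.9]
tcp_rot: [3.139, 0.121, -0.001]
wrist_force: [0.6, -0.3, -1.0]
finger_gap: 0.346
at [560.5  25.8 300. ] F [ 0.  -0.3 -1.1] gap 0.345 t 8.8 row [0.0063, -0.0213, 0.1502] [0.0, 0.0001, 0.0]
[336.07193884 155.58182698] [314.12563246 241.76137914]
[333.79120879 154.1978022 ] None
```

View pics/a2.png

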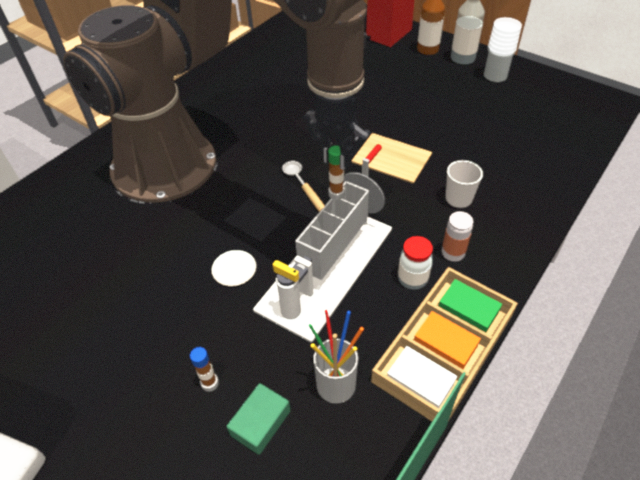

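The green vial hangs upright in the jaws at (335,170), over cell 2. I'll descend to just above the highest possible floor, then feel downward with a force check between calls.

```bash
cat > chk.py <<'E'
import sys; from h import *
s=readout.sense(); f=s["wrist_force"]; print(round(s["tcp_pos"][2],1),np.round(f,1),round(s["finger_gap"],3)); sys.exit(f[2]>float(sys.argv[1]))
E
python3 -m crank '[[0.006,-0.021,0.1,0,0,0,-1],[0.006,-0.021,0.2,0,0,0,-1],[0.006,-0.021,0.3,0,0,0,-1],[0.006,-0.021,0.36,0,0,0,-1],[0.006,-0.021,0.36,0,0,0,-1],[0.006,-0.021,0.36,0,0,0,-1],[0.006,-0.021,0.36,0,0,0,-1]]' 
python3 go.py 561.4 30.1 225
```

```text
time_s: 9.5
tcp_pos: [562.0, 30.8, 229.3]
tcp_rot: [3.139, 0.121, 0.002]
wrist_force: [-0.6, -0.2, -1.2]
finger_gap: 0.342
at [562.   30.8 229.3] F [-0.6 -0.2 -1.2] gap 0.342 t 9.5 row [-0.0034, 0.0034, 0.0213] [0.0, -0.0002, 0.0001]
```

```bash
c="python3 chk.py 2"
python3 -m crank '[[0,0,0.015,0,0,0,-1],[0,0,0.03,0,0,0,-1],[0,0,0.045,0,0,0,-1],[0,0,0.055,0,0,0,-1]]' >/dev/null; $c &&
python3 -m crank '[[0,0,0.005,0,0,0,-1],[0,0,0.01,0,0,0,-1]]' >/dev/null && $c &&
python3 -m crank '[[0,0,0.005,0,0,0,-1],[0,0,0.01,0,0,0,-1]]' >/dev/null && $c &&
python3 -m crank '[[0,0,0.005,0,0,0,-1],[0,0,0.01,0,0,0,-1]]' >/dev/null && $c &&
python3 -m crank '[[0,0,0.005,0,0,0,-1],[0,0,0.01,0,0,0,-1]]' >/dev/null && $c &&
python3 -m crank '[[0,0,0.005,0,0,0,-1],[0,0,0.01,0,0,0,-1]]' >/dev/null && $c &&
python3 -m crank '[[0,0,0.005,0,0,0,-1],[0,0,0.01,0,0,0,-1]]' >/dev/null && $c &&
python3 -m crank '[[0,0,0.005,0,0,0,-1],[0,0,0.01,0,0,0,-1]]' >/dev/null && $c &&
python3 -m crank '[[0,0,0.005,0,0,0,-1],[0,0,0.01,0,0,0,-1]]' >/dev/null && $c &&
python3 -m crank '[[0,0,0.005,0,0,0,-1],[0,0,0.01,0,0,0,-1]]' >/dev/null && $c &&
python3 -m crank '[[0,0,0.005,0,0,0,-1],[0,0,0.01,0,0,0,-1]]' >/dev/null && $c &&
python3 -m crank '[[0,0,0.005,0,0,0,-1],[0,0,0.01,0,0,0,-1]]' >/dev/null && $c &&
python3 -m crank '[[0,0,0.005,0,0,0,-1],[0,0,0.01,0,0,0,-1]]' >/dev/null && $c
```

```text
217.0 [-0.   1.3 -1.3] 0.34False
```

```bash
sed -i 's/sys.exit(\(.*\))$/sys.exit(int(\1))/' chk.py; c="python3 chk.py 2"
python3 -m crank '[[0,0,0.005,0,0,0,-1],[0,0,0.01,0,0,0,-1]]' >/dev/null && $c &&
python3 -m crank '[[0,0,0.005,0,0,0,-1],[0,0,0.01,0,0,0,-1]]' >/dev/null && $c &&
python3 -m crank '[[0,0,0.005,0,0,0,-1],[0,0,0.01,0,0,0,-1]]' >/dev/null && $c &&
python3 -m crank '[[0,0,0.005,0,0,0,-1],[0,0,0.01,0,0,0,-1]]' >/dev/null && $c &&
python3 -m crank '[[0,0,0.005,0,0,0,-1],[0,0,0.01,0,0,0,-1]]' >/dev/null && $c &&
python3 -m crank '[[0,0,0.005,0,0,0,-1],[0,0,0.01,0,0,0,-1]]' >/dev/null && $c &&
python3 -m crank '[[0,0,0.005,0,0,0,-1],[0,0,0.01,0,0,0,-1]]' >/dev/null && $c &&
python3 -m crank '[[0,0,0.005,0,0,0,-1],[0,0,0.01,0,0,0,-1]]' >/dev/null && $c &&
python3 -m crank '[[0,0,0.005,0,0,0,-1],[0,0,0.01,0,0,0,-1]]' >/dev/null && $c &&
python3 -m crank '[[0,0,0.005,0,0,0,-1],[0,0,0.01,0,0,0,-1]]' >/dev/null && $c &&
python3 -m crank '[[0,0,0.005,0,0,0,-1],[0,0,0.01,0,0,0,-1]]' >/dev/null && $c &&
python3 -m crank '[[0,0,0.005,0,0,0,-1],[0,0,0.01,0,0,0,-1]]' >/dev/null && $c
```

```text
215.2 [ 0.3  0.1 -1.4] 0.34
213.3 [-0.3 -1.2 -1.7] 0.343
211.2 [-1.1 -0.6 -0.4] 0.338
209.2 [ 0.1 -1.  -1.6] 0.342
207.2 [-0.5  0.1 -0.8] 0.344
205.2 [-0.7 -0.2 -1.9] 0.343
203.2 [-0.1  0.3 -0.9] 0.341
201.2 [ 0.6  0.2 -0.9] 0.342
199.2 [ 0.4 -0.5 -1.2] 0.34
197.2 [ 0.5  0.2 -0.5] 0.341
195.2 [-0.4 -0.  -0.5] 0.342
193.2 [-0.6 -0.2 -1.4] 0.343
```

```bash
c="python3 chk.py 2"
python3 -m crank '[[0,0,0.005,0,0,0,-1],[0,0,0.01,0,0,0,-1]]' >/dev/null && $c &&
python3 -m crank '[[0,0,0.005,0,0,0,-1],[0,0,0.01,0,0,0,-1]]' >/dev/null && $c &&
python3 -m crank '[[0,0,0.005,0,0,0,-1],[0,0,0.01,0,0,0,-1]]' >/dev/null && $c &&
python3 -m crank '[[0,0,0.005,0,0,0,-1],[0,0,0.01,0,0,0,-1]]' >/dev/null && $c &&
python3 -m crank '[[0,0,0.005,0,0,0,-1],[0,0,0.01,0,0,0,-1]]' >/dev/null && $c &&
python3 -m crank '[[0,0,0.005,0,0,0,-1],[0,0,0.01,0,0,0,-1]]' >/dev/null && $c &&
python3 -m crank '[[0,0,0.005,0,0,0,-1],[0,0,0.01,0,0,0,-1]]' >/dev/null && $c &&
python3 -m crank '[[0,0,0.005,0,0,0,-1],[0,0,0.01,0,0,0,-1]]' >/dev/null && $c &&
python3 -m crank '[[0,0,0.005,0,0,0,-1],[0,0,0.01,0,0,0,-1]]' >/dev/null && $c &&
python3 -m crank '[[0,0,0.005,0,0,0,-1],[0,0,0.01,0,0,0,-1]]' >/dev/null && $c
```

```text
192.3 [-3.5  0.1 18.7] 0.341
```

Contact at TCP z of about 192, with 18.7 N, so this contact is stiff. I'll relax upward by about 1 mm and let go.

```bash

python3 -m crank '[[0,0,-0.004,0,0,0,-1],[0,0,-0.004,0,0,0,-1]]' >/dev/null; python3 chk.py 2
python3 -m crank '[[0,0,-0.0045,0,0,0,-0.25],[0,0,-0.0045,0,0,0,-0.2],[0,0,-0.0045,0,0,0,-0.1],[0,0,-0.0045,0,0,0,0.3],[0,0,-0.0045,0,0,0,1],[0,0,-0.0045,0,0,0,1],[0,0,-0.0045,0,0,0,1],[0,0,-0.0045,0,0,0,1]]'
```

```text
192.3 [0.4 0.5 4.5] 0.343
time_s: 13.5
tcp_pos: [561.4, 31.0, 193.0]
tcp_rot: [3.139, 0.121, -0.0]
wrist_force: [0.1, -0.9, 0.4]
finger_gap: 1.001
```

```bash

python3 -m crank '[[0,0,-0.1,0,0,0,1],[0,0,-0.3,0,0,0,1],[0,0,-0.55,0,0,0,1],[0,0,-0.55,0,0,0,1],[0,0,-0.55,0,0,0,1]]' | grep pos
python3 -m crank '[[-0.073,0.695,0,0,0,0,1],[-0.073,0.695,0,0,0,0,1],[-0.073,0.695,0,0,0,0,1]]' | grep pos
python3 -m crank '[[-0.073,0.695,0,0,0,0,1],[-0.073,0.695,0,0,0,0,1],[-0.073,0.695,0,0,0,0,1],[-0.073,0.695,0,0,0,0,1]]' | grep pos
python3 - <<'E'
from h import *
S,T=snap("scene","a3.png"),optics.grab_frame("top")
for n,col,a,b,r in(("v3","blue",(200,355),(474,261),25),("v2","green",(339,185),(311,250),25)):
    for c,I,q in(("scene",S,a),("top",T,b)):
        u=blob(c,col,q,I,r); print(n,c,u and (u[0].round(1),u[1].sum(),onz(c,u[0],112.2 if n=="v3" else 196).round(1)))
go(549.4,-387.9,190)
E
```

```text
tcp_pos: [562.0, 31.0, 304.3]
tcp_pos: [556.6, -110.5, 301.7]
tcp_pos: [552.7, -252.8, 301.3]
v3 scene (array([198.6, 356.3]), np.int64(315), array([ 549.3, -388.1,  112.2]))
v3 top (array([474. , 260.3]), np.int64(135), array([ 549.5, -387.8,  112.2]))
v2 scene (array([343.3, 192.7]), np.int64(184), array([570.7,  35.9, 196. ]))
v2 top (array([310.7, 247.3]), np.int64(111), array([570.5,  36.6, 196. ]))
at [ 552.9 -249.1  301.4] F [-0.3  0.4  0.4] gap 1.003 t 14.8 row [-0.0682, 0.6918, 0.5563] [-0.0002, 0.0003, -0.0001]
```

View pics/a3.png

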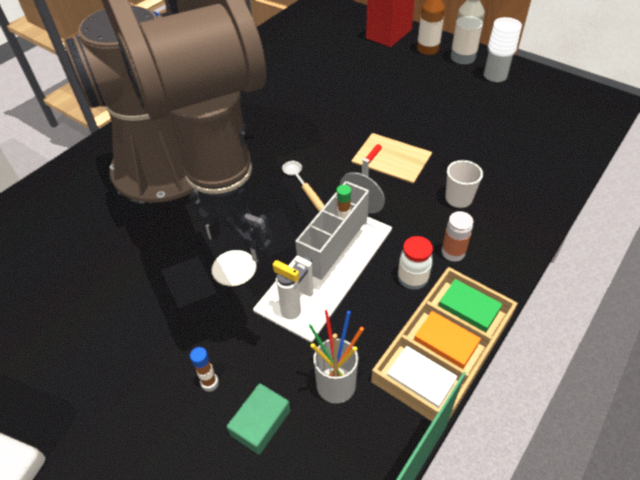

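The green vial stands in cell 2, at (344,197) in the scene view. Its cap is about 9 mm in +x and 5 mm in +y from where I released it, still inside the compartment. The blue vial has not moved. Next I'll grasp it.

```bash

python3 -m crank '[[-0.068,0.692,0.2,0,0,0,1],[-0.068,0.692,0.35,0,0,0,1],[-0.068,0.692,0.55,0,0,0,1],[-0.068,0.692,0.55,0,0,0,1],[-0.068,0.692,0.55,0,0,0,1],[-0.068,0.692,0.55,0,0,0,1],[-0.068,0.692,0.55,0,0,0,1],[-0.068,0.692,0.55,0,0,0,1]]' | grep pos
python3 go.py 549.4 -387.9 109
```

```text
tcp_pos: [551.7, -386.6, 194.6]
at [ 551.7 -386.6  194.6] F [ 0.8 -0.1  0. ] gap 1.001 t 15.6 row [-0.0128, 0.0052, 0.4278] [0.0002, -0.0002, 0.0004]
```

```bash

python3 -m crank '[[-0.006,0.005,0.2,0,0,0,1],[-0.006,0.005,0.42,0,0,0,1],[-0.006,0.005,0.42,0,0,0,1],[-0.006,0.005,0.42,0,0,0,1],[-0.006,0.005,0.42,0,0,0,1],[-0.006,0.005,0.42,0,0,0,-1],[-0.006,0.005,0.42,0,0,0,-1],[-0.006,0.005,0.42,0,0,0,-1],[-0.006,0.005,0.42,0,0,0,-1],[-0.006,0.005,0.42,0,0,0,-1],[-0.006,0.005,0.42,0,0,0,-1],[-0.006,0.005,0.42,0,0,0,-1]]' 25
python3 go.py 549.4 -387.9 305
```

```text
time_s: 16.8
tcp_pos: [549.9, -388.8, 109.6]
tcp_rot: [3.139, 0.121, 0.001]
wrist_force: [-1.4, 0.9, 6.3]
finger_gap: 0.347
at [ 549.9 -388.8  109.6] F [-1.4  0.9  6.3] gap 0.347 t 16.8 row [-0.0015, -0.0041, -0.9771] [0.0001, -0.0001, 0.0002]
```

```bash

python3 -m crank '[[0,0,-0.2,0,0,0,-1],[0,0,-0.4,0,0,0,-1],[0,0,-0.6,0,0,0,-1],[0,0,-0.8,0,0,0,-1],[0,0,-0.97,0,0,0,-1],[0,0,-0.97,0,0,0,-1]]' | grep pos
python3 -m crank '[[0.027,-0.2,0,0,0,0,-1],[0.054,-0.4,0,0,0,0,-1],[0.081,-0.6,0,0,0,0,-1],[0.108,-0.794,0,0,0,0,-1]]' | grep pos
python3 -m crank '[[0.027,-0.2,0,0,0,0,-1],[0.054,-0.4,0,0,0,0,-1],[0.081,-0.6,0,0,0,0,-1],[0.108,-0.794,0,0,0,0,-1],[0.108,-0.794,0,0,0,0,-1],[0.108,-0.794,0,0,0,0,-1],[0.108,-0.794,0,0,0,0,-1],[0.108,-0.794,0,0,0,0,-1]]'
python3 go.py 568.9 -68.6 225
```

```text
tcp_pos: [551.3, -389.8, 308.4]
tcp_pos: [558.4, -226.9, 302.1]
time_s: 18.6
tcp_pos: [568.2, -69.6, 302.7]
tcp_rot: [3.139, 0.119, -0.001]
wrist_force: [0.3, 0.0, 0.1]
finger_gap: 0.338
at [568.2 -69.6 302.7] F [0.3 0.  0.1] gap 0.338 t 18.6 row [0.0042, -0.0048, 0.3885] [0.0, 0.0001, -0.0]
```

```bash
c="python3 chk.py 2.2"
python3 -m crank '[[0.004,-0.005,0.1,0,0,0,-1],[0.004,-0.005,0.2,0,0,0,-1],[0.004,-0.005,0.3,0,0,0,-1],[0.004,-0.005,0.38,0,0,0,-1],[0.004,-0.005,0.41,0,0,0,-1],[0.004,-0.005,0.41,0,0,0,-1],[0.004,-0.005,0.41,0,0,0,-1],[0.004,-0.005,0.41,0,0,0,-1],[0.004,-0.005,0.41,0,0,0,-1]]' | grep pos; $c &&
python3 -m crank '[[0,0,0.0035,0,0,0,-1],[0,0,0.007,0,0,0,-1]]' >/dev/null && $c &&
python3 -m crank '[[0,0,0.0035,0,0,0,-1],[0,0,0.007,0,0,0,-1]]' >/dev/null && $c &&
python3 -m crank '[[0,0,0.0035,0,0,0,-1],[0,0,0.007,0,0,0,-1]]' >/dev/null && $c &&
python3 -m crank '[[0,0,0.0035,0,0,0,-1],[0,0,0.007,0,0,0,-1]]' >/dev/null && $c &&
python3 -m crank '[[0,0,0.0035,0,0,0,-1],[0,0,0.007,0,0,0,-1]]' >/dev/null && $c &&
python3 -m crank '[[0,0,0.0035,0,0,0,-1],[0,0,0.007,0,0,0,-1]]' >/dev/null && $c &&
python3 -m crank '[[0,0,0.0035,0,0,0,-1],[0,0,0.007,0,0,0,-1]]' >/dev/null && $c &&
python3 -m crank '[[0,0,0.0035,0,0,0,-1],[0,0,0.007,0,0,0,-1]]' >/dev/null && $c &&
python3 -m crank '[[0,0,0.0035,0,0,0,-1],[0,0,0.007,0,0,0,-1]]' >/dev/null && $c &&
python3 -m crank '[[0,0,0.0035,0,0,0,-1],[0,0,0.007,0,0,0,-1]]' >/dev/null && $c &&
python3 -m crank '[[0,0,0.0035,0,0,0,-1],[0,0,0.007,0,0,0,-1]]' >/dev/null && $c &&
python3 -m crank '[[0,0,0.0035,0,0,0,-1],[0,0,0.007,0,0,0,-1]]' >/dev/null && $c &&
python3 -m crank '[[0,0,0.0035,0,0,0,-1],[0,0,0.007,0,0,0,-1]]' >/dev/null && $c &&
python3 -m crank '[[0,0,0.0035,0,0,0,-1],[0,0,0.007,0,0,0,-1]]' >/dev/null && $c
```

```text
tcp_pos: [569.4, -67.6, 221.7]
221.7 [ 0.2 -0.1 -1.5] 0.339
219.8 [-1.3 -0.5 -0.4] 0.345
218.1 [-0.6  0.2 -0.3] 0.342
216.7 [ 0.2 -0.1 -1.1] 0.342
215.3 [ 0.3 -0.2 -1.3] 0.343
213.9 [ 0.4 -0.4 -0.8] 0.343
212.5 [ 0.7 -1.4 -1.5] 0.345
211.1 [-0.1 -0.3 -0.4] 0.343
209.7 [-1.  -0.1 -1.2] 0.342
208.3 [-0.2  0.2 -0.7] 0.343
206.9 [ 0.3 -0.2 -1.3] 0.346
205.5 [ 0.6  0.6 -2.2] 0.34
204.1 [-0.7 -0.1 -0.9] 0.339
202.7 [ 0.3  0.6 -1.1] 0.345
201.4 [ 0.4  0.7 -1.2] 0.344
```

```bash
c="python3 chk.py 2.2"
python3 -m crank '[[0,0,0.0035,0,0,0,-1],[0,0,0.007,0,0,0,-1]]' >/dev/null && $c &&
python3 -m crank '[[0,0,0.0035,0,0,0,-1],[0,0,0.007,0,0,0,-1]]' >/dev/null && $c &&
python3 -m crank '[[0,0,0.0035,0,0,0,-1],[0,0,0.007,0,0,0,-1]]' >/dev/null && $c &&
python3 -m crank '[[0,0,0.0035,0,0,0,-1],[0,0,0.007,0,0,0,-1]]' >/dev/null && $c &&
python3 -m crank '[[0,0,0.0035,0,0,0,-1],[0,0,0.007,0,0,0,-1]]' >/dev/null && $c &&
python3 -m crank '[[0,0,0.0035,0,0,0,-1],[0,0,0.007,0,0,0,-1]]' >/dev/null && $c &&
python3 -m crank '[[0,0,0.0035,0,0,0,-1],[0,0,0.007,0,0,0,-1]]' >/dev/null && $c &&
python3 -m crank '[[0,0,0.0035,0,0,0,-1],[0,0,0.007,0,0,0,-1]]' >/dev/null && $c &&
python3 -m crank '[[0,0,0.0035,0,0,0,-1],[0,0,0.007,0,0,0,-1]]' >/dev/null && $c &&
python3 -m crank '[[0,0,0.0035,0,0,0,-1],[0,0,0.007,0,0,0,-1]]' >/dev/null && $c &&
python3 -m crank '[[0,0,0.0035,0,0,0,-1],[0,0,0.007,0,0,0,-1]]' >/dev/null && $c &&
python3 -m crank '[[0,0,0.0035,0,0,0,-1],[0,0,0.007,0,0,0,-1]]' >/dev/null && $c &&
python3 -m crank '[[0,0,0.0035,0,0,0,-1],[0,0,0.007,0,0,0,-1]]' >/dev/null && $c &&
python3 -m crank '[[0,0,0.0035,0,0,0,-1],[0,0,0.007,0,0,0,-1]]' >/dev/null && $c
```

```text
199.9 [ 0.6 -0.8 -1.4] 0.343
198.6 [-0.1  1.4 -0.8] 0.342
197.1 [ 0.1 -0.4 -1. ] 0.344
195.7 [ 0.3  0.4 -1.2] 0.342
194.3 [-0.6  0.4 -0.3] 0.342
192.9 [ 0.3  0.1 -0.9] 0.341
191.5 [-0.5  0.8 -1.3] 0.342
190.1 [ 0.7 -0.1 -1. ] 0.342
188.7 [ 0.2 -0.5 -1.2] 0.339
187.3 [ 0.5 -0.  -1.5] 0.348
185.9 [ 0.3 -0.2 -1.4] 0.342
185.5 [-4.9  0.2 18.8] 0.342
```

```bash

python3 -m crank '[[0,0,-0.003,0,0,0,-1],[0,0,-0.003,0,0,0,-1]]' >/dev/null; python3 chk.py 2
python3 -m crank '[[0,0,0,0,0,0,-0.28],[0,0,0,0,0,0,-0.22],[0,0,0,0,0,0,-0.15],[0,0,0,0,0,0,0],[0,0,0,0,0,0,0.5],[0,0,0,0,0,0,1],[0,0,0,0,0,0,1],[0,0,0,0,0,0,1],[0,0,0,0,0,0,1]]' | grep pos
python3 -m crank '[[0,0,-0.1,0,0,0,1],[0,0,-0.3,0,0,0,1],[0,0,-0.5,0,0,0,1],[0,0,-0.55,0,0,0,1],[0,0,-0.55,0,0,0,1],[0,0,-0.55,0,0,0,1]]'
python3 go.py 577.5 -169.1 260 -85.65
```

```text
185.6 [-1.4  0.   7.5] 0.345
tcp_pos: [569.0, -67.5, 185.2]
time_s: 26.4
tcp_pos: [568.5, -67.4, 294.2]
tcp_rot: [-3.139, -0.121, 0.002]
wrist_force: [-1.2, -0.6, -0.5]
finger_gap: 1.001
at [568.5 -67.4 294.2] F [-1.2 -0.6 -0.5] gap 1.001 t 26.4 row [0.006, 0.5105, 0.171] [0.0001, 0.0002, 0.2502]
```

```bash

python3 -m crank '[[0.006,0.51,0,0,0,0.25,1],[0.006,0.51,0,0,0,0.25,1],[0.006,0.51,0,0,0,0.25,1],[0.006,0.51,0,0,0,0.25,1],[0.006,0.51,0,0,0,0.25,1],[0.006,0.51,0,0,0,0.25,1],[0.006,0.51,0,0,0,0.25,1],[0.006,0.51,0,0,0,0.25,1],[0.006,0.51,0,0,0,0.25,1],[0.006,0.51,0,0,0,0.25,1],[0.006,0.51,0,0,0,0.25,1],[0.006,0.51,0,0,0,0.25,1]]' 
python3 -m crank '[[0,0,0,0,0,0,1],[0,0,0,0,0,0,1]]' >/dev/null 
python3 - <<'E'
from h import *
S,T=snap("scene","a4.png"),optics.grab_frame("top")
go(577.5,-169.1,168,-85.65)
for n,col,a,b,r in(("v3","blue",(307,225),(352,255),30),("v2","green",(339,185),(311,250),25),("nut","yellow",(286,271),(393,247),18)):
    u=blob("scene",col,a,S,r);v=blob("top",col,b,T,r); print(n,u and u[0],v and v[0])
    if u and v: print(tri(u[0],v[0]))
E
```

```text
time_s: 27.6
tcp_pos: [577.3, -168.8, 293.2]
tcp_rot: [2.303, -2.135, -0.004]
wrist_force: [0.2, 0.1, 0.1]
finger_gap: 1.001
at [ 578.  -169.1  294.9] F [-1.3  0.5  0.8] gap 1.002 t 27.9 row [0.0001, 0.0021, 0.6344] [0.0001, 0.0, 0.0004]
v3 [312.3231441  225.27947598] [352.30327869 248.10655738]
(array([568.70741738, -67.14190371, 187.7430376 ]), np.float64(1.4446986235487718))
v2 [343.42134831 192.62359551] [310.73636364 247.37272727]
(array([570.53037632,  36.56159148, 195.5743977 ]), np.float64(0.013158579845647783))
nut [286.9270073  268.78832117] [391.66666667 240.97777778]
(array([ 588.13282906, -169.70925671,  170.44811469]), np.float64(6.498230413821465))
```

View pics/a4.png

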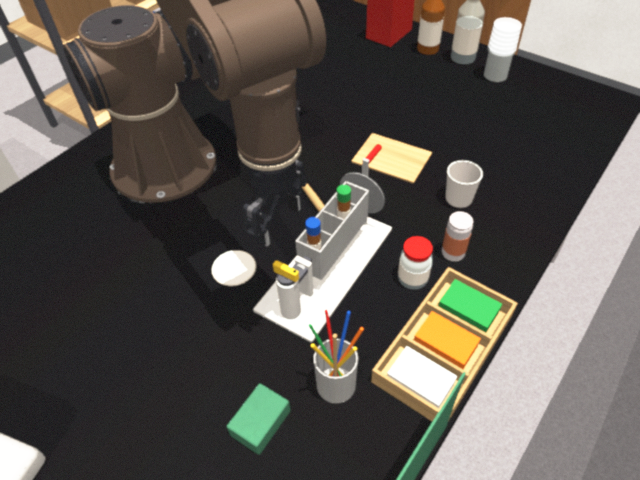

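Both vials stand in their cells, blue at (314,230) and green at (344,195), so step 1 is met. Next I'll lower onto the nut and close on it.

```bash

python3 -m crank '[[0,0.002,0.2,0,0,0,1],[0,0.002,0.4,0,0,0,1],[0,0.002,0.55,0,0,0,1],[0,0.002,0.63,0,0,0,1],[0,0.002,0.63,0,0,0,1],[0,0.002,0.63,0,0,0,1],[0,0.002,0.63,0,0,0,1]]' ; python3 chk.py 5 &&
python3 -m crank '[[0,0,0,0,0,0,-1],[0,0,0,0,0,0,-1],[0,0,0,0,0,0,-1],[0,0,0,0,0,0,-1],[0,0,0,0,0,0,-1],[0,0,0,0,0,0,-1],[0,0,0,0,0,0,-1],[0,0,0,0,0,0,-1],[0,0,0,0,0,0,-1],[0,0,0,0,0,0,-1]]' 50
python3 go.py 577.5 -169.1 168 -5.4
```

```text
time_s: 28.6
tcp_pos: [578.4, -169.4, 170.5]
tcp_rot: [-2.305, 2.133, -0.003]
wrist_force: [0.9, 0.2, 0.1]
finger_gap: 0.999
170.5 [0.9 0.2 0.1] 0.999
time_s: 29.6
tcp_pos: [577.8, -169.9, 169.6]
tcp_rot: [2.305, -2.133, 0.002]
wrist_force: [-1.6, -5.9, 4.3]
finger_gap: 0.142
at [ 577.8 -169.9  169.6] F [-1.6 -5.9  4.3] gap 0.142 t 29.6 row [-0.0042, 0.001, 0.0078] [0.0001, -0.0002, -0.2227]
```

```bash

python3 -m crank '[[0,0,0,0,0,-0.02,-1],[0,0,0,0,0,-0.04,-1],[0,0,0,0,0,-0.06,-1],[0,0,0,0,0,-0.08,-1],[0,0,0,0,0,-0.1,-1],[0,0,0,0,0,-0.12,-1],[0,0,0,0,0,-0.14,-1],[0,0,0,0,0,-0.16,-1],[0,0,0,0,0,-0.18,-1],[0,0,0,0,0,-0.2,-1],[0,0,0,0,0,-0.217,-1],[0,0,0,0,0,-0.217,-1]]'
python3 -c "
from h import *
print(readout.sense()['ft_torque']); go(577.5,-169.1,168,-5.4)"
```

```text
time_s: 30.8
tcp_pos: [579.6, -171.9, 169.7]
tcp_rot: [3.132, -0.197, 0.007]
wrist_force: [6.7, -21.1, -7.9]
finger_gap: 0.138
[-3.66635821 -0.99438695  0.07861789]
at [ 579.6 -171.9  169.7] F [  6.7 -21.1  -7.9] gap 0.138 t 30.8 row [-0.0121, -0.0126, 0.0082] [0.0006, -0.0007, -0.005]
```

```bash

python3 -m crank '[[0,0,0,0,0,-0.004,-1],[0,0,0,0,0,-0.004,-1],[0,0,0,0,0,-0.004,0.2],[0,0,0,0,0,-0.004,1],[0,0,0,0,0,-0.004,1],[0,0,0,0,0,-0.004,1],[0,0,0,0,0,-0.004,1],[0,0,0,0,0,-0.004,1]]'
python3 -m crank '[[0,0,-0.2,0,0,0,1],[0,0,-0.4,0,0,0,1],[0,0,-0.6,0,0,0,1],[0,0,-0.6,0,0,0,1],[0,0,-0.6,0,0,0,1]]'
python3 go.py 550.5 179 290
```

```text
time_s: 31.6
tcp_pos: [577.6, -169.0, 169.2]
tcp_rot: [-3.137, 0.165, 0.0]
wrist_force: [0.4, -0.2, -0.1]
finger_gap: 1.001
time_s: 32.1
tcp_pos: [578.0, -169.2, 290.1]
tcp_rot: [3.137, -0.165, 0.003]
wrist_force: [0.2, -0.1, 0.0]
finger_gap: 0.999
at [ 578.  -169.2  290.1] F [ 0.2 -0.1  0. ] gap 0.999 t 32.1 row [-0.3193, -1.7171, -0.0008] [0.0001, -0.0003, -0.0288]
```

```bash

python3 -m crank '[[-0.16,-0.858,0,0,0,-0.0288,1],[-0.16,-0.858,0,0,0,-0.0288,1],[-0.16,-0.858,0,0,0,-0.0288,1],[-0.16,-0.858,0,0,0,-0.0288,1],[-0.16,-0.858,0,0,0,-0.0288,1],[-0.16,-0.858,0,0,0,-0.0288,1]]'|grep pos
python3 - <<'E'
from h import *
T=optics.grab_frame("top"); S=optics.grab_frame("scene")
for c,I,n,col in(("top",T,(393,247),"yellow"),("scene",S,(286,271),"yellow")):
    b=blob(c,col,n,I,22)
    if b:
        W=np.array([onz(c,q,165)[:2] for q in np.argwhere(b[1])[:,::-1]]); w=W-W.mean(0); s,v=np.linalg.eigh(w.T@w); d=v[:,1]; print(c,W.mean(0),np.degrees(np.arctan2(d[1],d[0]))%180,np.ptp(w@d))
go(550.5,179,290)
E
```

```text
tcp_pos: [563.3, 5.3, 288.1]
top [ 578.14365883 -170.43075117] 85.19473956613956 53.35991668487791
scene [ 578.23059348 -170.16345826] 85.75097314640331 53.0394488458818
at [563.7   4.2 288.5] F [-0.1 -0.1 -0.6] gap 0.999 t 32.8 row [0.0003, -0.8767, -0.0077] [0.0, 0.0002, -0.0001]
```

The nut bar now reads about 85° against 4.35° before, so it has turned about 81° and is at its loose stop. On to the lever.

```bash

python3 -m crank '[[0,-0.25,0,0,0,0,1],[0,-0.5,0,0,0,0,1],[0,-0.75,0,0,0,0,1],[0,-0.877,0,0,0,0,1],[0,-0.877,0,0,0,0,1],[0,-0.877,0,0,0,0,1],[0,-0.877,0,0,0,0,1]]'|grep pos
python3 - <<'E'
from h import *
S,T=snap("scene","a5.png"),optics.grab_frame("top")
for c,I,n in(("top",T,(253,256)),("scene",S,(373,152))):
    b=blob(c,"red",n,I,22); print(c,b and (b[0],b[1].sum(),onz(c,b[0],194)))
go(550.5,179,193)
E
```

```text
tcp_pos: [550.8, 178.3, 289.0]
top (array([255.43243243, 256.16216216]), np.int64(37), array([550.19473758, 173.30302966, 194.        ]))
scene (array([373.61290323, 152.01075269]), np.int64(93), array([551.10267766, 180.74806958, 194.        ]))
at [550.8 178.3 289.1] F [0.3 0.9 0. ] gap 1.001 t 33.6 row [-0.0012, -0.0035, 0.4805] [0.0, 0.0, -0.0003]
```

View pics/a5.png

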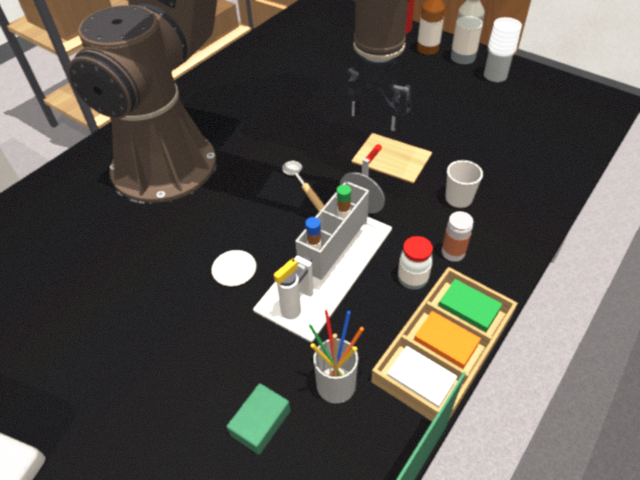

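The nut is visibly turned at (287,270), and the gripper is above the red grip at (374,153). Next I'll descend and grip it.

```bash

python3 -m crank '[[-0.001,-0.0035,0.2,0,0,0,1],[-0.001,-0.0035,0.4,0,0,0,1],[-0.001,-0.0035,0.48,0,0,0,1],[-0.001,-0.0035,0.48,0,0,0,1],[-0.001,-0.0035,0.48,0,0,0,1],[-0.001,-0.0035,0.48,0,0,0,1]]' |grep pos; python3 chk.py 5 &&
python3 -m crank '[[0,0,0,0,0,0,-1],[0,0,0,0,0,0,-1],[0,0,0,0,0,0,-1],[0,0,0,0,0,0,-1],[0,0,0,0,0,0,-1],[0,0,0,0,0,0,-1],[0,0,0,0,0,0,-1],[0,0,0,0,0,0,-1],[0,0,0,0,0,0,-1]]' 40
```

```text
tcp_pos: [551.2, 180.3, 194.6]
194.6 [ 0.3 -0.3 -0.1] 0.998
time_s: 35.1
tcp_pos: [550.4, 180.5, 193.4]
tcp_rot: [-3.139, -0.119, -0.0]
wrist_force: [-1.7, 0.4, 5.5]
finger_gap: 0.171
```

Gripped: a gap of 0.171 is about 14.5 mm, close to the 16 mm bar. Now tip along the arc in 5° rows.

```bash

python3 -m crank '[[-0.037,0,0.0016,0,0,0,-1],[-0.0738,0,0.0065,0,0,0,-1],[-0.11,0,0.0145,0,0,0,-1],[-0.1454,0,0.0256,0,0,0,-1],[-0.1796,0,0.0398,0,0,0,-1],[-0.2125,0,0.0569,0,0,0,-1],[-0.2438,0,0.0768,0,0,0,-1],[-0.2732,0,0.0994,0,0,0,-1],[-0.2732,0,0.0994,0,0,0,-1],[-0.2732,0,0.0994,0,0,0,-1]]'
python3 - <<'E'
from h import *
S,T=snap("scene","a6.png"),optics.grab_frame("top")
p=np.array(readout.sense()["tcp_pos"]); print(np.degrees(np.arctan2(550.4-p[0],p[2]-3-105)))
for n,col,a,b,r in(("v3","blue",(300,225),(352,270),30),("v2","green",(330,190),(311,270),30)):
    u=blob("scene",col,a,S,r);v=blob("top",col,b,T,r)
    if u and v: print(n,tri(u[0],v[0]))
E
```

```text
time_s: 36.1
tcp_pos: [497.0, 176.5, 173.6]
tcp_rot: [-3.139, -0.119, -0.004]
wrist_force: [6.3, -0.9, -1.9]
finger_gap: 0.174
39.16426027736171
v3 (array([514.59831045, -70.99905495, 162.31348365]), np.float64(0.9279708572363926))
v2 (array([500.27589455,  31.03560524, 171.41138075]), np.float64(1.482176655606286))
```

View pics/a6.png

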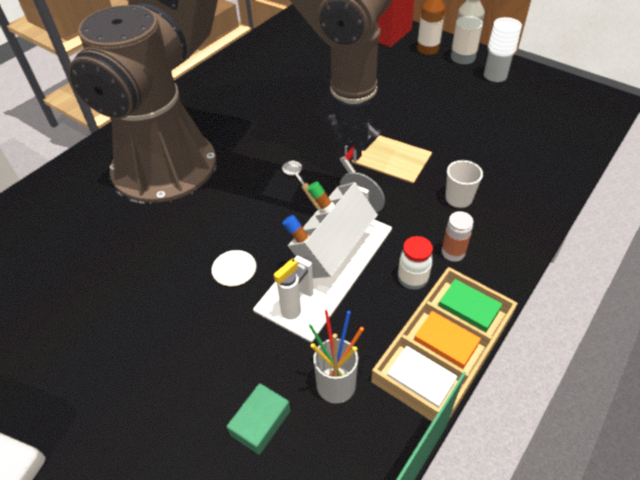

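The canister leans about 40°, with both vials still in their cells and leaning along with it (293,228 and 320,193). I'll hold for 2.4 s, then return to level.

```bash

python3 -m crank '[[0,0,0,0,0,0,-1],[0,0,0,0,0,0,-1],[0,0,0,0,0,0,-1],[0,0,0,0,0,0,-1],[0,0,0,0,0,0,-1],[0,0,0,0,0,0,-1],[0,0,0,0,0,0,-1],[0,0,0,0,0,0,-1],[0,0,0,0,0,0,-1],[0,0,0,0,0,0,-1],[0,0,0,0,0,0,-1],[0,0,0,0,0,0,-1]]' |grep pos
python3 -m crank '[[0,0,0,0,0,0,-1],[0,0,0,0,0,0,-1],[0,0,0,0,0,0,-1],[0,0,0,0,0,0,-1],[0,0,0,0,0,0,-1],[0,0,0,0,0,0,-1],[0,0,0,0,0,0,-1],[0,0,0,0,0,0,-1],[0,0,0,0,0,0,-1],[0,0,0,0,0,0,-1],[0,0,0,0,0,0,-1],[0,0,0,0,0,0,-1]]' |grep pos
python3 -m crank '[[0.0294,0,-0.0226,0,0,0,-1],[0.0607,0,-0.0425,0,0,0,-1],[0.0936,0,-0.0596,0,0,0,-1],[0.1278,0,-0.0738,0,0,0,-1],[0.1632,0,-0.0849,0,0,0,-1],[0.1994,0,-0.0929,0,0,0,-1],[0.2362,0,-0.0978,0,0,0,-1],[0.262,0,-0.0994,0,0,0,-1],[0.278,0,-0.0994,0,0,0,-1],[0.278,0,-0.0994,0,0,0,-1],[0.278,0,-0.0994,0,0,0,-1]]'
```

```text
tcp_pos: [497.0, 176.5, 173.6]
tcp_pos: [497.0, 176.5, 173.6]
time_s: 39.7
tcp_pos: [550.3, 180.5, 193.1]
tcp_rot: [3.139, 0.119, -0.004]
wrist_force: [-5.2, 1.1, 2.5]
finger_gap: 0.17
```

```bash

python3 -m crank '[[-0.004,0,0,0,0,0,0],[-0.004,0,0,0,0,0,1],[-0.004,0,0,0,0,0,1],[-0.004,0,0,0,0,0,1],[-0.004,0,0,0,0,0,1]]' |grep gap
python3 -m crank '[[0,0,-0.2,0,0,0,1],[0,0,-0.4,0,0,0,1],[0,0,-0.49,0,0,0,1],[0,0,-0.49,0,0,0,1],[0,0,-0.49,0,0,0,1]]' |grep pos
python3 -m crank '[[0,0.25,0,0,0,0,1],[0,0.5,0,0,0,0,1],[0,0.75,0,0,0,0,1],[0,0.877,0,0,0,0,1],[0,0.877,0,0,0,0,1]]' |grep pos
python3 go.py 578 -169.5 290 -5.9
```

```text
finger_gap: 0.99
tcp_pos: [550.4, 180.4, 291.1]
tcp_pos: [563.2, 2.4, 289.7]
at [563.2   2.4 289.7] F [0.3 0.9 0.3] gap 0.998 t 41.2 row [0.0113, 0.8624, -0.0014] [0.0001, 0.0004, 0.0279]
```

```bash

python3 -m crank '[[0.003,0.2,0,0,0,0.0284,1],[0.006,0.4,0,0,0,0.0284,1],[0.009,0.6,0,0,0,0.0284,1],[0.0113,0.862,0,0,0,0.0284,1],[0.0113,0.862,0,0,0,0.0284,1],[0.0113,0.862,0,0,0,0.0284,1],[0.0113,0.862,0,0,0,0.0284,1],[0.0113,0.862,0,0,0,0.0284,1]]' |grep pos
python3 - <<'E'
from h import *
S,T=snap("scene","a7.png"),optics.grab_frame("top")
for n,col,a,b,r in(("v3","blue",(307,225),(352,255),30),("v2","green",(339,185),(311,250),25),("lev","red",(373,154),(253,257),20)):
    u=blob("scene",col,a,S,r);v=blob("top",col,b,T,r)
    if u and v: print(n,tri(u[0],v[0]))
    else: print(n,u and u[0],v and v[0])
go(578,-169.5,168,-5.9)
E
```

```text
tcp_pos: [578.9, -164.6, 290.8]
v3 (array([566.1238411 , -64.77718273, 174.03230246]), np.float64(0.06975112350065761))
v2 (array([552.57121436,  34.63551538, 197.35514877]), np.float64(1.4714499557198244))
lev (array([550.41798207, 179.22574416, 193.89960586]), np.float64(1.7931483146808358))
at [ 579.1 -164.9  291.2] F [ 0.6 -0.1 -1.3] gap 1.002 t 42.1 row [-0.0032, 0.0236, 0.6159] [-0.0, 0.0, 0.0003]
```

View pics/a7.png

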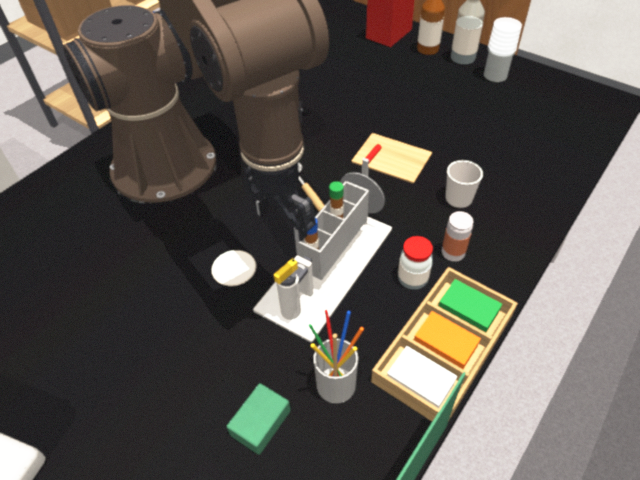

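Canister level again, with vials at (312,233) and (336,197). The lever grip is back at its original position. Now the nut.

```bash

python3 -m crank '[[-0.003,0,0.2,0,0,0,1],[-0.003,0,0.4,0,0,0,1],[-0.003,0,0.4,0,0,0,1],[-0.003,0,0.4,0,0,0,1],[-0.003,0,0.4,0,0,0,1]]' |grep pos
python3 go.py 578 -169.5 168 -5.9
```

```text
tcp_pos: [579.6, -166.2, 213.3]
at [ 579.6 -166.2  213.3] F [ 0.1 -0.6  0.6] gap 1.001 t 42.6 row [-0.0071, 0.0172, 0.2264] [0.0001, -0.0004, 0.0001]
```

```bash

python3 -m crank '[[-0.007,0.017,0.15,0,0,0,1],[-0.007,0.017,0.221,0,0,0,1],[-0.007,0.017,0.221,0,0,0,1],[-0.007,0.017,0.221,0,0,0,1],[-0.007,0.017,0.221,0,0,0,1]]' |grep pos; python3 chk.py 5 &&
python3 -m crank '[[0,0,0,0,0,0,-1],[0,0,0,0,0,0,-1],[0,0,0,0,0,0,-1],[0,0,0,0,0,0,-1],[0,0,0,0,0,0,-1],[0,0,0,0,0,0,-1],[0,0,0,0,0,0,-1],[0,0,0,0,0,0,-1],[0,0,0,0,0,0,-1],[0,0,0,0,0,0,-1]]' 50; python3 go.py 578 -169.5 168 -85.65
```

```text
tcp_pos: [577.5, -169.5, 168.2]
168.2 [-0.1  0.7  0.8] 1.0
time_s: 44.1
tcp_pos: [579.7, -169.8, 167.8]
tcp_rot: [3.137, -0.161, 0.009]
wrist_force: [15.3, 0.8, -4.6]
finger_gap: 0.14
at [ 579.7 -169.8  167.8] F [15.3  0.8 -4.6] gap 0.14 t 44.1 row [-0.0086, -0.0005, -0.0013] [-0.0006, -0.0008, 0.2215]
```

```bash

python3 -m crank '[[0.009,0.004,0,0,0,0.02,-1],[0.009,0.004,0,0,0,0.04,-1],[0.009,0.004,0,0,0,0.06,-1],[0.009,0.004,0,0,0,0.08,-1],[0.009,0.004,0,0,0,0.1,-1],[0.009,0.004,0,0,0,0.12,-1],[0.009,0.004,0,0,0,0.14,-1],[0.009,0.004,0,0,0,0.16,-1],[0.009,0.004,0,0,0,0.18,-1],[0.009,0.004,0,0,0,0.2,-1],[0.009,0.004,0,0,0,0.222,-1],[0.009,0.004,0,0,0,0.224,-1]]'
python3 -m crank '[[0,0,0,0,0,0.002,-1],[0,0,0,0,0,0.002,-1],[0,0,0,0,0,0.002,-1]]'
python3 -c "
from h import *
print(readout.sense()['ft_torque']); go(578,-169,168,-85.65)"
```

```text
time_s: 45.3
tcp_pos: [580.2, -170.0, 167.7]
tcp_rot: [-2.281, 2.157, -0.004]
wrist_force: [9.0, 6.3, 3.1]
finger_gap: 0.138
time_s: 45.6
tcp_pos: [580.2, -170.0, 167.7]
tcp_rot: [-2.273, 2.165, -0.004]
wrist_force: [7.7, 5.8, 2.5]
finger_gap: 0.136
[ 1.20362646 -1.39831917  0.89398917]
at [ 580.2 -170.   167.7] F [7.7 5.8 2.5] gap 0.136 t 45.6 row [-0.0055, 0.0109, -0.0015] [-0.0005, -0.0001, -0.0043]
```

At the stop (0.9 N·m of resistance). I'll release, retreat, turn the jaws back and look.

```bash

python3 -m crank '[[0,0,0,0,0,-0.003,0],[0,0,0,0,0,-0.003,1],[0,0,0,0,0,-0.003,1],[0,0,0,0,0,-0.003,1],[0,0,0,0,0,-0.003,1]]' |grep gap
python3 -m crank '[[0,0,-0.2,0,0,0,1],[0,0,-0.4,0,0,0,1],[0,0,-0.62,0,0,0,1],[0,0,-0.62,0,0,0,1],[0,0,-0.62,0,0,0,1]]' |grep pos
python3 -m crank '[[0,0,0,0,0,-0.25,1],[0,0,0,0,0,-0.25,1],[0,0,0,0,0,-0.25,1],[0,0,0,0,0,-0.25,1],[0,0,0,0,0,-0.25,1],[0,0,0,0,0,-0.25,1],[0,0,0,0,0,-0.25,1],[0,0,0,0,0,-0.25,1],[0,0,0,0,0,-0.25,1],[0,0,0,0,0,-0.25,1],[0,0,0,0,0,-0.25,1],[0,0,0,0,0,-0.25,1]]' |grep pos
python3 - <<'E'
from h import *
S,T=snap("scene","a8.png"),snap("top","t8.png")
for n,col,a,b,r in(("v3","blue",(307,225),(352,255),30),("v2","green",(339,185),(311,250),25),("nut","yellow",(286,271),(393,247),22)):
    for c,I,q in(("scene",S,a),("top",T,b)):
        u=blob(c,col,q,I,r)
        if not u: print(n,c,None); continue
        print(n,c,u[0].round(1),u[1].sum())
        if n=="nut":
            W=np.array([onz(c,q,165)[:2] for q in np.argwhere(u[1])[:,::-1]]); w=W-W.mean(0); s,v=np.linalg.eigh(w.T@w); d=v[:,1]; print(" nut",W.mean(0),np.degrees(np.arctan2(d[1],d[0]))%180,np.ptp(w@d))
    u=blob("scene",col,a,S,r);v=blob("top",col,b,T,r)
    if u and v: print(n,tri(u[0],v[0]))
cr=np.vstack([cv2.resize(T[215:305,235:410],(700,360),interpolation=cv2.INTER_CUBIC)]); cr2=cv2.resize(S[140:290,260:400],(257,240)); cv2.imwrite("pics/c8.png",cv2.cvtColor(cr,cv2.COLOR_RGB2BGR))
go(566,-66,290)
E
```

```text
finger_gap: 0.965
tcp_pos: [578.8, -170.5, 292.1]
tcp_pos: [577.7, -170.1, 289.5]
v3 scene [312.8 229. ] 58
v3 top [352.5 250.9] 119
v3 (array([566.10611981, -66.59363541, 173.58222534]), np.float64(2.7418856685780373))
v2 scene [335.5 189.1] 195
v2 top [311.4 254.1] 122
v2 (array([552.5396954 ,  34.53595991, 197.43693148]), np.float64(1.3868837529919447))
nut scene [284.1 267.2] 105
 nut [ 576.31495756 -169.54621778] 1.9198169294372178 49.96881985337942
nut top [391.4 239.9] 36
 nut [ 594.40913172 -167.42002183] 7.00131102864168 19.041064477357118
nut (array([ 587.14394721, -170.91826084,  177.23801678]), np.float64(13.300811674107454))
at [ 578.  -170.2  290. ] F [-0.5 -1.1 -0.7] gap 0.996 t 47.9 row [-0.0263, -0.5238, 0.0002] [-0.0001, 0.0003, -0.0018]
```

View pics/c8.png

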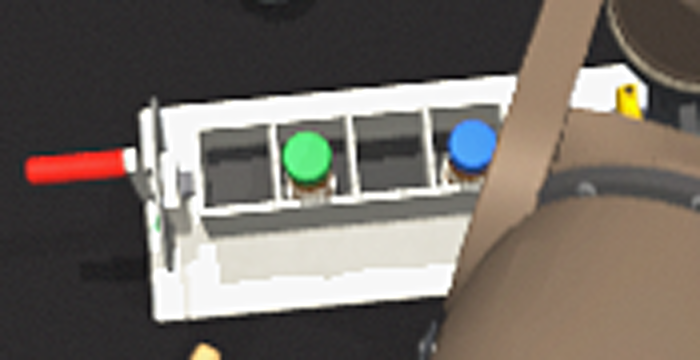

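The lever is level and the caps stand upright in cell 2 (307,157) and cell 0 (472,146). The nut bar measures about 2° in the scene view (partly hidden), so it is tight within tolerance. Now unload vial2.

```bash

python3 -m crank '[[-0.03,-0.25,0,0,0,-0.0018,1],[-0.03,-0.5,0,0,0,-0.0018,1],[-0.03,-0.52,0,0,0,-0.0018,1]]' |grep pos
python3 -m crank '[[-0.02,-0.25,0,0,0,0,1],[-0.02,-0.5,0,0,0,0,1],[-0.02,-0.5,0,0,0,0,1],[-0.02,-0.5,0,0,0,0,1],[-0.02,-0.5,0,0,0,0,1]]' |grep pos
python3 go.py 552.5 33.5 240
```

```text
tcp_pos: [564.4, -62.7, 290.6]
tcp_pos: [553.8, 31.7, 290.8]
at [553.8  31.7 290.8] F [-0.3 -0.7 -0.6] gap 0.999 t 48.7 row [-0.0056, -0.0096, 0.254] [0.0001, 0.0, 0.0002]
```

```bash
python3 - <<'E'
from h import *
# vial3 & board checks from the picture taken while away from them
T=optics.grab_frame("top")
b=blob("top","blue",(352,251),T,25); print(b and (b[0],onz("top",b[0],187)))
S=optics.grab_frame("scene"); b=blob("scene","blue",(313,229),S,25); print(b and (b[0],b[1].sum(),onz("scene",b[0],187)))
u=blob("top","yellow",(393,247),T,22)
W=np.array([onz("top",q,165)[:2] for q in np.argwhere(u[1])[:,::-1]]); w=W-W.mean(0); s,v=np.linalg.eigh(w.T@w); d=v[:,1]; print(" nut",W.mean(0),np.degrees(np.arctan2(d[1],d[0]))%180,np.ptp(w@d))
E
```

```text
(array([355.70833333, 250.70833333]), array([562.65714356, -74.98110705, 187.        ]))
(array([309.25409836, 223.77459016]), np.int64(244), array([560.38270404, -67.5795365 , 187.        ]))
 nut [ 578.12989021 -168.81363236] 4.4383067717730285 52.231971744641726
```

Nut confirmed tight: 4.4° against the original 4.35°. Descend on vial2.

```bash

python3 -m crank '[[-0.005,-0.009,0.2,0,0,0,1],[-0.005,-0.009,0.4,0,0,0,1],[-0.005,-0.009,0.484,0,0,0,1],[-0.005,-0.009,0.484,0,0,0,1],[-0.005,-0.009,0.484,0,0,0,1]]' |grep pos; python3 chk.py 5 &&
python3 -m crank '[[0,0,0,0,0,0,-1],[0,0,0,0,0,0,-1],[0,0,0,0,0,0,-1],[0,0,0,0,0,0,-1],[0,0,0,0,0,0,-1],[0,0,0,0,0,0,-1],[0,0,0,0,0,0,-1],[0,0,0,0,0,0,-1]]' 25; python3 go.py 556 32 320
```

```text
tcp_pos: [552.9, 33.3, 194.6]
194.6 [0.4 0.5 0.6] 1.0
time_s: 50.1
tcp_pos: [553.1, 34.2, 194.8]
tcp_rot: [3.139, 0.123, 0.002]
wrist_force: [-0.7, -0.3, 6.9]
finger_gap: 0.346
at [553.1  34.2 194.8] F [-0.7 -0.3  6.9] gap 0.346 t 50.1 row [0.0145, 0.0122, -0.6261] [0.0, -0.0002, 0.0004]
```

```bash

python3 -m crank '[[0.01,0.006,-0.1,0,0,0,-1],[0.015,0.01,-0.25,0,0,0,-1],[0.015,0.01,-0.45,0,0,0,-1],[0.015,0.01,-0.64,0,0,0,-1],[0.015,0.01,-0.64,0,0,0,-1],[0.015,0.01,-0.64,0,0,0,-1]]'
python3 -m crank '[[-0.02,-0.2,0,0,0,0,-1],[-0.04,-0.4,0,0,0,0,-1],[-0.06,-0.6,0,0,0,0,-1],[-0.08,-0.8,0,0,0,0,-1],[-0.091,-0.95,0,0,0,0,-1]]' |grep pos
python3 -m crank '[[-0.02,-0.2,0,0,0,0,-1],[-0.04,-0.4,0,0,0,0,-1],[-0.06,-0.6,0,0,0,0,-1],[-0.08,-0.8,0,0,0,0,-1],[-0.091,-0.95,0,0,0,0,-1],[-0.091,-0.95,0,0,0,0,-1],[-0.091,-0.95,0,0,0,0,-1],[-0.091,-0.95,0,0,0,0,-1]]'
python3 go.py 491 408 130
```

```text
time_s: 50.7
tcp_pos: [555.8, 32.4, 322.6]
tcp_rot: [3.139, 0.123, 0.002]
wrist_force: [-1.0, -0.1, -1.3]
finger_gap: 0.343
tcp_pos: [521.1, 222.2, 320.3]
time_s: 52.0
tcp_pos: [489.4, 407.4, 321.0]
tcp_rot: [3.138, 0.123, -0.003]
wrist_force: [0.2, -0.4, -0.9]
finger_gap: 0.341
at [489.4 407.4 321. ] F [ 0.2 -0.4 -0.9] gap 0.341 t 52.0 row [0.01, -0.0036, 0.9549] [0.0002, 0.0003, 0.0004]
```

```bash
c="python3 chk.py 2.2"
python3 -m crank '[[0.005,0,0.2,0,0,0,-1],[0.005,0,0.4,0,0,0,-1],[0.005,0,0.6,0,0,0,-1],[0.005,0,0.8,0,0,0,-1],[0.005,0,0.94,0,0,0,-1],[0.005,0,0.965,0,0,0,-1],[0.005,0,0.965,0,0,0,-1],[0.005,0,0.965,0,0,0,-1],[0.005,0,0.965,0,0,0,-1]]' | grep pos
python3 -m crank '[[0,0,0.006,0,0,0,-1],[0,0,0.012,0,0,0,-1],[0,0,0.012,0,0,0,-1]]' >/dev/null; $c &&
python3 -m crank '[[0,0,0.0035,0,0,0,-1],[0,0,0.007,0,0,0,-1]]' >/dev/null && $c &&
python3 -m crank '[[0,0,0.0035,0,0,0,-1],[0,0,0.007,0,0,0,-1]]' >/dev/null && $c &&
python3 -m crank '[[0,0,0.0035,0,0,0,-1],[0,0,0.007,0,0,0,-1]]' >/dev/null && $c &&
python3 -m crank '[[0,0,0.0035,0,0,0,-1],[0,0,0.007,0,0,0,-1]]' >/dev/null && $c &&
python3 -m crank '[[0,0,0.0035,0,0,0,-1],[0,0,0.007,0,0,0,-1]]' >/dev/null && $c &&
python3 -m crank '[[0,0,0.0035,0,0,0,-1],[0,0,0.007,0,0,0,-1]]' >/dev/null && $c &&
python3 -m crank '[[0,0,0.0035,0,0,0,-1],[0,0,0.007,0,0,0,-1]]' >/dev/null && $c &&
python3 -m crank '[[0,0,0.0035,0,0,0,-1],[0,0,0.007,0,0,0,-1]]' >/dev/null && $c
```

```text
tcp_pos: [491.6, 408.9, 131.0]
127.0 [-0.1 -0.  -1.1] 0.341
125.4 [ 1.4 -0.8 -1.6] 0.338
123.9 [ 0.4  1.2 -1.9] 0.341
122.5 [ 0.4 -0.9 -0.8] 0.341
121.1 [ 0.6  0.  -0.6] 0.342
119.7 [-0.5  0.1 -1.1] 0.342
118.3 [-1.1  0.1 -0.9] 0.343
117.5 [-1.8 -1.8 14.8] 0.342
```

```bash

python3 -m crank '[[0,0,-0.003,0,0,0,-1],[0,0,-0.003,0,0,0,-1]]' >/dev/null; python3 chk.py 2
python3 -m crank '[[0,0,0,0,0,0,-0.28],[0,0,0,0,0,0,-0.22],[0,0,0,0,0,0,-0.15],[0,0,0,0,0,0,0],[0,0,0,0,0,0,0.5],[0,0,0,0,0,0,1],[0,0,0,0,0,0,1],[0,0,0,0,0,0,1],[0,0,0,0,0,0,1]]' | grep pos
python3 -m crank '[[0,0,-0.1,0,0,0,1],[0,0,-0.3,0,0,0,1],[0,0,-0.55,0,0,0,1],[0,0,-0.8,0,0,0,1],[0,0,-0.88,0,0,0,1],[0,0,-0.88,0,0,0,1]]' | grep pos
python3 -m crank '[[0.09,0.25,0,0,0,0,1],[0.18,0.5,0,0,0,0,1],[0.18,0.75,0,0,0,0,1],[0.18,0.98,0,0,0,0,1]]' | grep pos
python3 go.py 561.5 -67.5 290
```

```text
117.7 [ 0.  -0.3 -0.4] 0.342
tcp_pos: [490.6, 408.4, 117.6]
tcp_pos: [491.7, 409.3, 297.1]
tcp_pos: [541.4, 215.8, 291.9]
at [541.4 215.8 291.9] F [ 0.6 -0.4  0. ] gap 1.001 t 56.7 row [-0.011, 1.4202, 0.0106] [0.0001, 0.0003, 0.0004]
```

```bash

python3 -m crank '[[0,0.25,0,0,0,0,1],[0,0.5,0,0,0,0,1],[0,0.71,0,0,0,0,1]]' | grep pos
python3 -m crank '[[-0.01,0.25,0,0,0,0,1],[-0.01,0.5,0,0,0,0,1],[-0.01,0.71,0,0,0,0,1],[-0.01,0.71,0,0,0,0,1],[-0.01,0.71,0,0,0,0,1],[-0.01,0.71,0,0,0,0,1]]' | grep pos
python3 - <<'E'
from h import *
S,T=snap("scene","a9.png"),optics.grab_frame("top")
go(561.5,-67.5,186.5)
u=blob("scene","green",proj("scene",(491,408,112)),S,30);v=blob("top","green",proj("top",(491,408,112)),T,30)
print(u and u[0],v and v[0], u and v and tri(u[0],v[0]))
b=blob("scene","blue",(311,225),S,25); print(b and (b[0],b[1].sum(),onz("scene",b[0],188)))
E
```

```text
tcp_pos: [552.0, 73.7, 292.3]
tcp_pos: [561.5, -64.8, 292.8]
at [561.7 -64.3 293.2] F [ 0.1  0.1 -0.1] gap 1.001 t 57.7 row [-0.0019, 0.0159, 0.5333] [-0.0001, 0.0001, 0.0006]
[401.15277778 117.45138889] [167.37288136 285.46610169] (array([490.76570485, 409.24503048, 118.56027883]), np.float64(0.6448812499242771))
(array([309.27038627, 224.01716738]), np.int64(233), array([561.38306968, -68.75406647, 188.        ]))
```

View pics/a9.png

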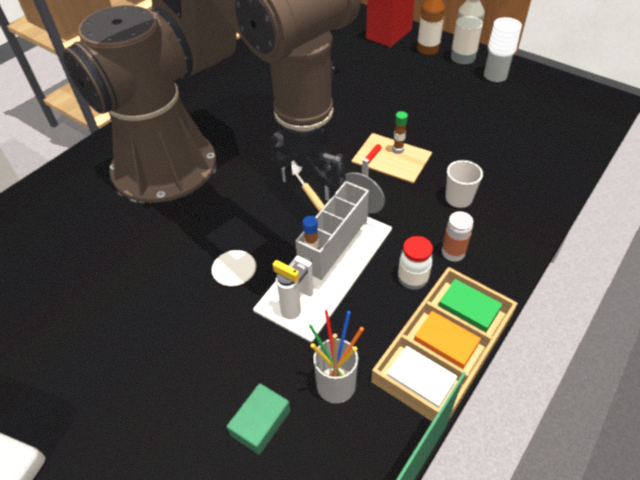

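The green vial stands upright on the board at (401,132), and the nut bar is back across at (286,271). Blue is next.

```bash

python3 -m crank '[[-0.002,0.01,0.2,0,0,0,1],[-0.002,0.014,0.4,0,0,0,1],[-0.002,0.014,0.53,0,0,0,1],[-0.002,0.014,0.53,0,0,0,1],[-0.002,0.014,0.53,0,0,0,1],[-0.002,0.014,0.53,0,0,0,1]]' |grep pos; python3 chk.py 5 &&
python3 -m crank '[[0,0,0,0,0,0,-1],[0,0,0,0,0,0,-1],[0,0,0,0,0,0,-1],[0,0,0,0,0,0,-1],[0,0,0,0,0,0,-1],[0,0,0,0,0,0,-1],[0,0,0,0,0,0,-1],[0,0,0,0,0,0,-1]]' 25; python3 go.py 564 -67 320
```

```text
tcp_pos: [562.8, -68.0, 189.2]
189.2 [0.5 0.3 0.7] 1.001
time_s: 59.1
tcp_pos: [562.1, -68.4, 188.0]
tcp_rot: [3.139, 0.123, 0.001]
wrist_force: [-0.6, 0.2, 6.9]
finger_gap: 0.341
at [562.1 -68.4 188. ] F [-0.6  0.2  6.9] gap 0.341 t 59.1 row [0.0105, -0.0062, -0.6599] [0.0, -0.0001, 0.0004]
```

```bash

python3 -m crank '[[0,0,-0.1,0,0,0,-1],[0,0,-0.25,0,0,0,-1],[0,0,-0.45,0,0,0,-1],[0,0,-0.67,0,0,0,-1],[0,0,-0.67,0,0,0,-1],[0,0,-0.67,0,0,0,-1]]' |grep -E 'pos|gap'
python3 -m crank '[[-0.02,-0.2,0,0,0,0,-1],[-0.04,-0.4,0,0,0,0,-1],[-0.06,-0.6,0,0,0,0,-1],[-0.0655,-0.7,0,0,0,0,-1]]' |grep pos
python3 -m crank '[[-0.02,-0.2,0,0,0,0,-1],[-0.04,-0.4,0,0,0,0,-1],[-0.06,-0.6,0,0,0,0,-1],[-0.0655,-0.7,0,0,0,0,-1]]' |grep pos
python3 -m crank '[[-0.02,-0.2,0,0,0,0,-1],[-0.04,-0.4,0,0,0,0,-1],[-0.06,-0.6,0,0,0,0,-1],[-0.0655,-0.7,0,0,0,0,-1],[-0.0655,-0.7,0,0,0,0,-1],[-0.0655,-0.7,0,0,0,0,-1],[-0.0655,-0.7,0,0,0,0,-1]]' |grep -E 'pos|gap'
python3 - <<'E'
from h import *
go(491,348,130)
S,T=optics.grab_frame("scene"),optics.grab_frame("top")
u=blob("scene","green",(401,117),S,30);v=blob("top","green",(167,285),T,30); print(u and u[0],v and v[0])
E
```

```text
tcp_pos: [562.0, -68.4, 322.2]
finger_gap: 0.339
tcp_pos: [536.0, 72.6, 319.8]
tcp_pos: [512.0, 211.2, 319.7]
tcp_pos: [489.5, 346.3, 320.6]
finger_gap: 0.34
at [489.5 346.3 320.6] F [-0.2  0.6 -1.1] gap 0.34 t 61.2 row [0.0096, -0.0087, 0.953] [0.0002, 0.0002, 0.0003]
[401.09459459 117.35810811] None
```

```bash
c="python3 chk.py 2.2"
python3 -m crank '[[0.005,-0.004,0.2,0,0,0,-1],[0.005,-0.004,0.4,0,0,0,-1],[0.005,-0.004,0.6,0,0,0,-1],[0.005,-0.004,0.8,0,0,0,-1],[0.005,-0.004,0.91,0,0,0,-1],[0.005,-0.004,0.948,0,0,0,-1],[0.005,-0.004,0.948,0,0,0,-1],[0.005,-0.004,0.948,0,0,0,-1],[0.005,-0.004,0.948,0,0,0,-1]]' | grep pos
python3 -m crank '[[0,0,0.006,0,0,0,-1],[0,0,0.012,0,0,0,-1],[0,0,0.012,0,0,0,-1]]' >/dev/null; $c &&
python3 -m crank '[[0,0,0.0035,0,0,0,-1],[0,0,0.007,0,0,0,-1]]' >/dev/null && $c &&
python3 -m crank '[[0,0,0.0035,0,0,0,-1],[0,0,0.007,0,0,0,-1]]' >/dev/null && $c &&
python3 -m crank '[[0,0,0.0035,0,0,0,-1],[0,0,0.007,0,0,0,-1]]' >/dev/null && $c &&
python3 -m crank '[[0,0,0.0035,0,0,0,-1],[0,0,0.007,0,0,0,-1]]' >/dev/null && $c &&
python3 -m crank '[[0,0,0.0035,0,0,0,-1],[0,0,0.007,0,0,0,-1]]' >/dev/null && $c &&
python3 -m crank '[[0,0,0.0035,0,0,0,-1],[0,0,0.007,0,0,0,-1]]' >/dev/null && $c &&
python3 -m crank '[[0,0,0.0035,0,0,0,-1],[0,0,0.007,0,0,0,-1]]' >/dev/null && $c &&
python3 -m crank '[[0,0,0.0035,0,0,0,-1],[0,0,0.007,0,0,0,-1]]' >/dev/null && $c &&
python3 -m crank '[[0,0,0.0035,0,0,0,-1],[0,0,0.007,0,0,0,-1]]' >/dev/null && $c
```

```text
tcp_pos: [491.5, 348.6, 133.6]
129.8 [ 0.  -0.5 -0.9] 0.341
128.2 [-0.2 -0.3 -0.5] 0.343
126.7 [ 0.5  0.4 -1.5] 0.343
125.3 [-0.4  0.7 -0.2] 0.341
123.9 [ 0.8 -0.6 -1.2] 0.341
122.6 [ 0.   0.6 -0.9] 0.339
121.2 [ 0.3 -1.1 -1.5] 0.342
120.1 [-1.  -2.  13.3] 0.346
```

```bash

python3 -m crank '[[0,0,-0.003,0,0,0,-1],[0,0,-0.003,0,0,0,-1]]' >/dev/null; python3 chk.py 2
python3 -m crank '[[0,0,0,0,0,0,-0.28],[0,0,0,0,0,0,-0.22],[0,0,0,0,0,0,-0.15],[0,0,0,0,0,0,0],[0,0,0,0,0,0,0.5],[0,0,0,0,0,0,1],[0,0,0,0,0,0,1],[0,0,0,0,0,0,1],[0,0,0,0,0,0,1]]' | grep pos
python3 -m crank '[[0,0,-0.1,0,0,0,1],[0,0,-0.3,0,0,0,1],[0,0,-0.55,0,0,0,1],[0,0,-0.8,0,0,0,1],[0,0,-0.88,0,0,0,1],[0,0,-0.88,0,0,0,1]]' | grep pos
python3 -m crank '[[0,0.25,0,0,0,0,1],[0,0.5,0,0,0,0,1],[0,0.75,0,0,0,0,1],[0,0.98,0,0,0,0,1]]' | grep pos
python3 -m crank '[[0,0.25,0,0,0,0,1],[0,0.5,0,0,0,0,1],[0,0.75,0,0,0,0,1],[0,0.98,0,0,0,0,1],[0,0.98,0,0,0,0,1],[0,0.98,0,0,0,0,1],[0,0.98,0,0,0,0,1],[0,0.98,0,0,0,0,1]]'
python3 - <<'E'
from h import *
S,T=snap("scene","a10.png"),snap("top","t10.png")
for n,col,p in(("v2","green",(491,409,112)),("v3","blue",(491,348,112)),("nut","yellow",(578,-169,165)),("lev","red",(550,179,194))):
    u=blob("scene",col,proj("scene",p),S,22);v=blob("top",col,proj("top",p),T,22)
    print(n,u and u[0].round(1),v and v[0].round(1), u and v and tri(u[0],v[0]))
u=blob("scene","yellow",(285,268),S,22)
W=np.array([onz("scene",q,165)[:2] for q in np.argwhere(u[1])[:,::-1]]); w=W-W.mean(0); s,v=np.linalg.eigh(w.T@w); d=v[:,1]; print("nut deg",np.degrees(np.arctan2(d[1],d[0]))%180)
E
```

```text
120.5 [ 0.  -0.1 -1.9] 0.345
tcp_pos: [490.6, 348.2, 120.4]
tcp_pos: [491.8, 349.0, 299.7]
tcp_pos: [505.1, 150.7, 295.1]
time_s: 66.8
tcp_pos: [521.1, -41.4, 296.0]
tcp_rot: [-3.139, -0.126, 0.001]
wrist_force: [-1.2, -0.2, 0.4]
finger_gap: 0.998
v2 [401.  117.3] [167.4 285.5] (array([490.5735466 , 408.95231719, 119.29932655]), np.float64(0.8550983052682256))
v3 [388.3 129.1] [191.1 285.2] (array([490.31928693, 347.40932481, 121.02451309]), np.float64(0.7494072131470453))
nut [284.7 267.5] None None
lev [373.5 152.2] [253.3 256.4] (array([550.55327618, 179.30136098, 193.92852167]), np.float64(2.030573563623516))
nut deg 1.1408347819157427
```

View pics/a10.png

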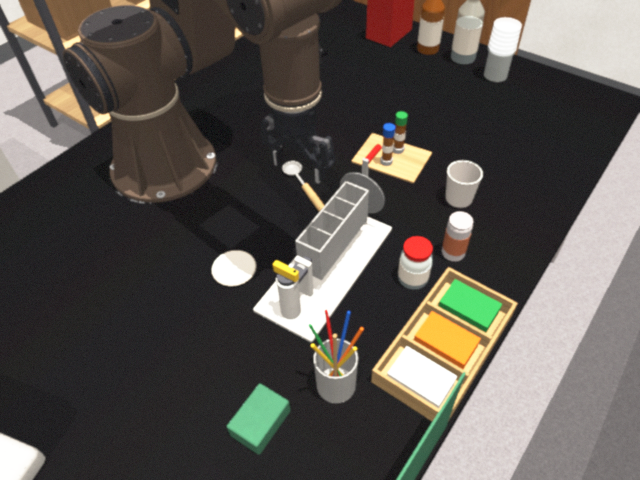

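Both vials stand upright on the board, green at (401,132) and blue at (388,145). The canister is empty and level, the nut is across again at (286,270), and the bystanders are where they started. Handing in.

```bash
python3 -c "
from cell import job; print(job.close_job())"
```

```text
the job is handed in; nothing more can be done
None
```

The whole sequence is done and the job is handed in. The robot clock read about 67 s; closing the job gave no verdict.

**What I did**
- Only two vials were on the counter, green (vial2) and blue (vial3). I lowered each until it touched its false bottom, in cells 2 and 0, and let go. The wrist force at first touch was about 19 N both times, just under the 20 N at which the bottoms give way.
- I turned the wing nut loose to its stop, which measured about 81°. Then I tipped the canister to about 39–40° by its lever, held it for about 2.4 s and brought it back level.
- I turned the nut tight again until it met its stop, then stood both vials on the board by touch.

**Last checks**
- **Vials:** both are upright and about 61 mm apart, each about 30 mm in y from the board's centre and well inside its edges.
- **Canister:** the lever grip is back within 1 mm of its starting position, so the canister is level.
- **Bystanders:** they look undisturbed in the last picture; I did not measure their positions. The arm was clear of everything.

**Disagreements**
- **Nut angle:** after tightening, the top camera read 4.4°, against 4.9° at the start. The last scene view read 1.1°, against 2.2° at the start. In that last check the top view of the nut was blocked. All readings are within the tolerance.
- **Green vial:** it sat about 9 mm off-centre in its compartment after I let go, but stayed upright and inside.

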